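Load the curing tunnel with a sprayed panel

TASK

The sprayed panel in the deep tray is still wet: take the wooden push rake from its rubber mat and, with the rake only, push the tray off the loading stand, level across the gap and in through the sprung flap of the curing tunnel, so far that the flap swings fully shut behind it. Keep hands off the tray and both hands and rake off the wet panel, and leave the tin, sanding block and tape roll alone. Once the flap is shut, throw the lamp switch on the tunnel roof fully over, and finish with the rake standing back on its mat.

Things in the scene. Friction and masses are not known exactly. Their poses are not given: they have to be found in the camera images.
- oven: fixed grey bench curing tunnel, clear roof and side windows, 220 mm wide. Origin on the bench under the middle of the shut flap; +y points inward through the mouth. Flat deck at z 60 mm, from a sill edge at y -60 mm to the end wall at y 324 mm. Mouth: x -90 to 90 mm, z 60 to 155 mm; the lintel above it (z 155 to 212 mm, the roof's height) stands out to y -11 mm
- flap (a joint): flap angle, rad: 0 shut, grows inward to 1.45; never swings outward. Aluminium sheet 174 mm wide, hinged along its top edge at oven z 153 mm, y 0. Light closing spring, about 0.3 N at the lower edge to start, 2 N wide open. It rides on the tray's walls and drops shut once the tray's rear wall is over 70 mm inside the flap line; it also rests on anything left under it
- flap_edge (a point): middle of the flap's lower edge, 88 mm from the hinge, 5 mm over the deck when shut
- switch (a joint): angle of the lamp switch in rad: 0 = off (lever leans to the oven's -x), 1.0 = fully on (leans to the oven's +x); stays where it is left, friction about 1 N at the tip
- switch_tip (a point): centre of the black ball (26 mm across) on the end of the switch's lever. The lever is 55 mm long, its pivot is fixed to the tunnel roof at oven x -70, y 140, z 234 mm, turning about the oven's y axis; under it is a block 70 x 50 mm, top at oven z 237 mm
- stand: fixed loading stand, steel, 170 mm (x) by 230 mm (y), flat top 60 mm above the bench, level with the oven's deck. Origin at the middle of its foot on the bench; its +y points to the tunnel mouth. Between its end and the oven's sill is an open gap of 35 to 50 mm
- tray: loose deep aluminium tray, about 0.42 kg empty, 120 mm (x) by 170 mm (y, the push direction), 40 mm high. Origin at the middle of its underside, +y towards the tunnel. Walls 4 mm thick, from 10 mm to 40 mm above the underside; it stands on two lengthwise runners with rounded ends (x +-42 mm, y +-82 mm)
- panel: loose wet white door sample, 90 mm by 130 mm, 12 mm thick, lying on two battens in the tray; origin at the middle of its underside (20 mm above the tray's underside). Its face lies 8 mm below the tray's rim
- mat: fixed black rubber mat, 250 mm (x) by 120 mm (y), 4 mm thick; origin at the middle of its underside
- rake: loose wooden push rake, 200 mm long, 0.16 kg, standing on blade and grip. Origin mid-underside, +x from grip to blade. Blade: x 88 to 100 mm, 80 mm wide (y), 50 mm high. Bar between them: 24 mm wide, z 36 to 50 mm, top flush with the blade's. Grip: upright block x -100 to -55 mm, 26 mm thick (y: pinch it across this), z 0 to 95 mm
- rake_grip (a point): point inside the rake's grip block, on its middle plane, 72 mm above the underside, 77.5 mm behind the rake's origin: where to pinch it from above
- rake_blade (a point): centre of the rake blade's flat front face, 25 mm above the rake's underside, 177.5 mm ahead of the grip point
- paint_tin: loose paint tin, 84 mm across, 100 mm high; bystander, origin at the middle of its underside
- sanding_block: loose cork sanding block 100 x 65 mm, 40 mm high; bystander, origin at the middle of its underside
- tape_roll: loose blue tape roll lying flat, 104 mm across, 36 mm high; bystander, origin at the middle of its underside
Things that resemble listed ones, but are neither listed nor needed, are in the scene too. Leave any yellow look-alike of the tray alone.

How it is judged:
On the way, in this order (a step that is already met when the one before it is completed fails the run):
1. the rake is lifted off its mat (z of rake in the frame of mat above 0.03 m), for 0.2 s.
2. the tray stands inside the tunnel and the flap has swung shut behind it (y of tray in the frame of oven above 0.14 m and value of joint flap below 0.06 rad), for 0.2 s.
3. the lamp switch is fully on (value of joint switch above 0.85 rad), for 0.2 s.
At the end, for the whole second after the job is handed in: Tray level on the deck, its middle over 140 mm inside the flap; panel flat in it, within 30 mm of its middle; flap under 0.06 rad; switch over 0.85 rad; rake upright (0.1 rad) on its mat, its middle within 75 mm along and 60 mm across of the mat's middle; all at rest (all of step 2 and angle between tray's own z axis and vertical below 0.06 rad and value of joint switch above 0.85 rad and z of panel in the frame of tray between 0.014 and 0.026 m and angle between panel's own z axis and vertical below 0.09 rad and horizontal distance between panel and tray below 0.03 m and x of rake in the frame of mat between -0.075 and 0.075 m and y of rake in the frame of mat between -0.06 and 0.06 m and z of rake in the frame of mat below 0.012 m and angle between rake's own z axis and vertical below 0.1 rad and linear speed of each of rake, tray below 0.02 m/s); the robot touches nothing.
It fails at once if the tray sags into the gap or tips (tilts more than 0.1 rad) (angle between tray's own z axis and vertical above 0.1 rad).
It fails at once if the robot touches the tray (contact force between any of the fingers, the arm and tray above 1 N).
It fails at once if the robot or the rake touches the wet panel (contact force between any of the fingers, the arm, rake and panel above 0.3 N).
It fails at once if a bystander is shoved more than 30 mm (distance of any of paint_tin, sanding_block, tape_roll from where it was at the start of the episode above 0.03 m).
It also fails if it takes over 72 s, if anything falls off the work surface, if the arm or the gripper's body presses on something with over 40 N, if the wrist force passes 120 N, or if a joint passes its speed limit or range.

ROBOT

A 6-joint arm with a two-finger parallel gripper is mounted at the origin on the work surface. World frame = base frame: x ahead of the robot, y to its left, z up, the work surface at z = 0. Lengths are in m, angles in rad, forces in N, time in s.
With the tool pointing down it reaches from about 0.35 to 0.85 m from the base axis. Payload 8.1 kg.
Tool frame: the origin (TCP) lies at the very end of the fingers, on their centre line; the grasp point (between the pads) lies 19 mm behind it (robot.pinch_z is the z of the grasp point in the tool frame, in m); z points along the fingers, y is the direction in which the jaws open and shut (so a half turn about z gives the same grasp; the last joint's range is limited). The gripper opens to 93 mm and grips with 3 to 60 N. Pads are 15 mm wide; open, the fingers measure 128 mm over their backs; the gripper's body (75 mm by 188 mm) begins 65 mm behind the grasp point.
Start: joints at [1.082, 0.13, 1.488, -0, 1.523, -0.085], TCP at [0.236, 0.552, 0.18] pointing down, gripper open.
Joint ranges: [-2.96, 2.96], [-0.89, 2.26], [0.02, 2.5], [-1.34, 4.48], [0, 2.73], [-2.66, 2.66]. Speed limits (rad/s): [2.39, 2.39, 2.79, 3.14, 3.14, 3.14].

INTERFACE

Orientations are given as a rotation vector (axis times angle).
In Python, from plant import robot gives the robot as it stands.
- The arm moves only by the tool drive_tool, never from a script. Its argument "steps" is a list of rows, each an object of numbers: "jaw": the opening, from 0 (shut) to 1 (fully open); "tx", "ty", "tz": the shift along the tool's x, y, z scaled (see below); "turn": the turn about the tool's z scaled (see below). A call has 1 to 12 rows; each row is the pose to reach, as a shift and turn from the pose commanded when the call began, along the tool's axes at that moment, turning the shorter way round; what a row does not reach only later rows make up. The controller multiplies each number of a shift by 0.3 m and each number of a turn by 180 degrees. A row lasts 1/10 s, in which the tool goes at most 50 mm and 8.59 degrees, less where a joint would pass 70% of its speed; a pose out of reach is approached as far as the arm can. A call with a number of a shift or a turn outside -1 to 1 is refused whole. A call with a gripper value outside its range is refused whole. The fingers move at their own pace and stop on an object; "force" is the grip in N (left out, the last holds). Time passes only in rows, so rows that repeat a pose let the fingers close. It gives the time, the measured TCP pose, the force and the opening at its end, in the units of the state.
- robot.read_state(): the state, without advancing time (a new reading comes with each control period).
- robot.read_camera(name): name is "scene" or "side" or "wrist"; returns (picture, depth): 400x640x3 uint8, blue, green, red; 400x640 float32, m along the optical axis (not along the pixel's ray), 0 where there is no reading.
- robot.get_calibration(name): a dict with "fx", "fy", "cx", "cy" (pixels), "eye" and "attitude" of the camera in the world. Camera axes: x right, y down, z forward; pixel columns grow to the right and rows downward; lengths in m; the calibration is good to about 2 mm. The wrist camera is an equidistant fisheye: a pixel r from the principal point sees the ray r / f radians off the axis. A picture is of the moment at which its call begins: read the wrist's pose just before it. get_calibration takes no time and is no camera call; for the wrist camera it gives the pose at the moment of the call.
- robot.close_job(): hands the job in, once; it reports no verdict.
The state is a dict: "t": time; "q": joint angles; "dq": joint speeds; "joint_torque": joint torques, N m; "tool_pos": TCP position; "orientation": TCP orientation; "force": force on the tool from outside, world axes, zero at the start; "wrist_torque": the same for the moment, N m; "opening": finger opening in m.
Only numpy, scipy, OpenCV 4.12 (cv2) and the standard library are available. Lean on these libraries where they do the work, as an engineer would, in place of code of your own. Each camera call takes 0.05 s, during which the arm holds its last target.

## Working session

There is one attempt and no reset: what is moved stays moved. The work goes in short steps, Python scripts to look and compute and a tool call to move; the robot and the scene stay as the last step left them, time stands still between calls to the robot, and variables do not carry over. Pictures are saved under pics/ and viewed, and the job is handed in when it is done.

Besides the shell and the picture viewer there is one more tool, called after "Emit:" as name(argument=value, ...) on one line, values as JSON. drive_tool: Moves the arm, as the interface text tells. Its arguments: {"type":"object","properties":{"steps":{"type":"array"},"force":{"type":"number"}},"required":["steps"]}

```bash
ls; mkdir -p pics
cat > h.py <<'E'
import numpy as np, cv2
from plant import robot
from scipy.spatial.transform import Rotation as R
def snap(n,name):
    im,d=robot.read_camera(n); c=robot.get_calibration(n)
    cv2.imwrite(f'pics/{name}.png',im); np.savez(f'pics/{name}.npz',im=im,d=d,**{k:np.array(c[k]) for k in c})
    return im,d,c
def att(c):
    a=np.array(c['attitude'],float)
    return R.from_rotvec(a).as_matrix() if a.shape==(3,) else (a if a.shape==(3,3) else R.from_quat(a).as_matrix())
def cloud(d,c):
    h,w=d.shape; v,u=np.mgrid[:h,:w]
    P=np.stack([(u-c['cx'])/c['fx']*d,(v-c['cy'])/c['fy']*d,d],-1)
    return P@att(c).T+np.array(c['eye'])
E
python3 - <<'E'
from h import *
for n in ['scene','side']:
    im,d,c=snap(n,n+'0'); print(n,c,d.min(),d.max())
print(robot.get_calibration('wrist')); print(robot.read_state())
E
```

```text
pics
scene {'fx': 402.26526968578577, 'fy': 402.26526968578577, 'cx': 320.689897965815, 'cy': 206.78497784502295, 'eye': array([ 1.24083385, -0.47267037,  1.20594125]), 'attitude': array([-2.20867085, -1.23224683,  0.40156793])} 0.0 3.6912034
side {'fx': 400.50970384750906, 'fy': 400.50970384750906, 'cx': 320.36849632557045, 'cy': 197.93664640275975, 'eye': array([0.30001644, 0.6157462 , 1.00853719]), 'attitude': array([-0.60455921,  2.74764326, -1.00663405])} 0.0 3.5615544
{'fx': 309.70691628693146, 'fy': 309.70691628693146, 'cx': 314.57941791246697, 'cy': 198.2840122229707, 'eye': array([0.16563045, 0.58150623, 0.38361412]), 'attitude': array([2.41942986, 1.59805001, 0.22185754])}
{'t': 0.1, 'q': array([ 1.08157941e+00,  1.31104226e-01,  1.48917194e+00,  7.69430431e-06,
        1.52298759e+00, -8.54100551e-02]), 'dq': array([-6.85315056e-05, -3.34837120e-03, -4.45330304e-03,  1.39113982e-03,
       -1.25990051e-03, -5.58154838e-04]), 'joint_torque': array([ 9.50802823e-04, -5.61339247e+01, -4.93096697e+01,  7.70344469e-02,
        2.89668969e-02, -4.06141373e-05]), 'tool_pos': array([0.23546319, 0.55123992, 0.17888044]), 'orientation': array([-6.29901516e-01, -3.07730412e+00,  2.51356366e-03]), 'force': array([ 0.20491731, -0.61005235, -0.86607038]), 'wrist_torque': array([ 0.00620289,  0.00773407, -0.05021767]), 'opening': 0.09276948734781222}
```

View pics/scene0.png

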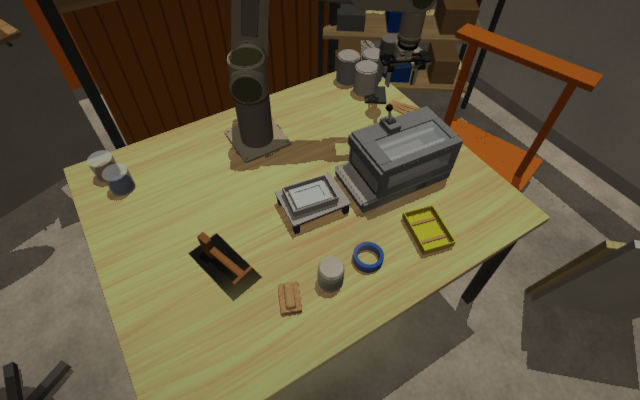

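View pics/side0.png

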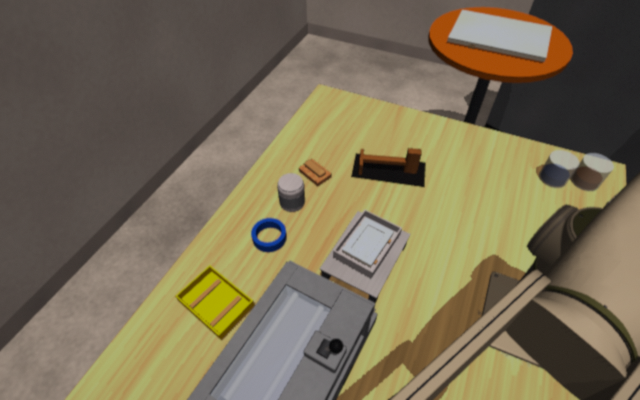

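The scene picture shows the rake on its mat at about (225,258), the tray on the stand at (312,198), the oven at (405,155), the switch ball at (390,107), the tin at (331,273), the sanding block at (290,297) and the tape at (368,257). The yellow look-alike is at (428,229). Next I'll build an orthographic map from the depth.

```bash
cat >> h.py <<'E'
def load(name):
    z=np.load(f'pics/{name}.npz'); return z['im'],z['d'],{k:z[k] for k in z.files if k not in('im','d')}
def ortho(names,x0,x1,y0,y1,s=0.0015,zmax=0.4):
    H=int((x1-x0)/s);W=int((y1-y0)/s); Z=np.full((H,W),-1.);C=np.zeros((H,W,3),np.uint8)
    for n in names:
        im,d,c=load(n);P=cloud(d,c);m=(d>0.05)&(P[...,2]<zmax)
        p=P[m];col=im[m];o=np.argsort(p[:,2]);p=p[o];col=col[o]
        i=((x1-p[:,0])/s).astype(int);j=((y1-p[:,1])/s).astype(int)
        k=(i>=0)&(i<H)&(j>=0)&(j<W);i,j,p,col=i[k],j[k],p[k],col[k]
        up=p[:,2]>Z[i,j];Z[i[up],j[up]]=p[up,2];C[i[up],j[up]]=col[up]
    return Z,C
E
python3 - <<'E'
from h import *
for n in ['scene0','side0']:
    Z,C=ortho([n],0.1,1.1,-0.65,0.65,0.002)
    # grid
    for k in range(-6,7): 
        j=int((0.65-k*.1)/.002); cv2.putText(C,f'{k/10}',(j,10),0,.35,(255,255,255)); C[::6,min(j,649)]=(0,0,255)
    for k in range(1,11):
        i=int((1.1-k*.1)/.002); cv2.putText(C,f'{k/10}',(0,min(i,499)),0,.35,(255,255,255)); C[min(i,499),::6]=(0,0,255)
    cv2.imwrite(f'pics/o_{n}.png',C)
E
```

```text
(no output)
```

View pics/o_scene0.png

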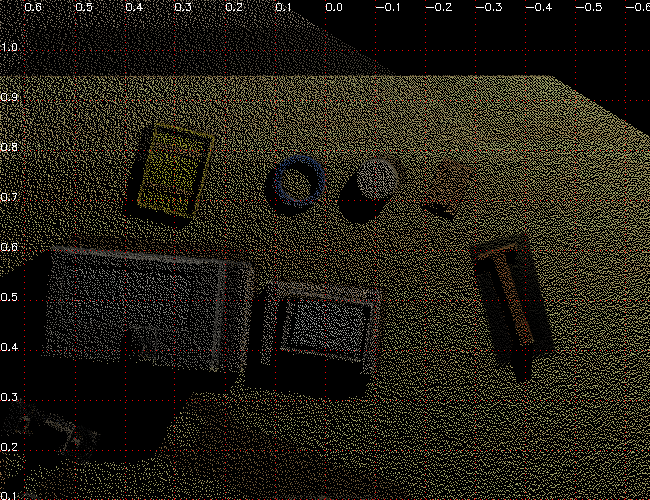

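View pics/o_side0.png

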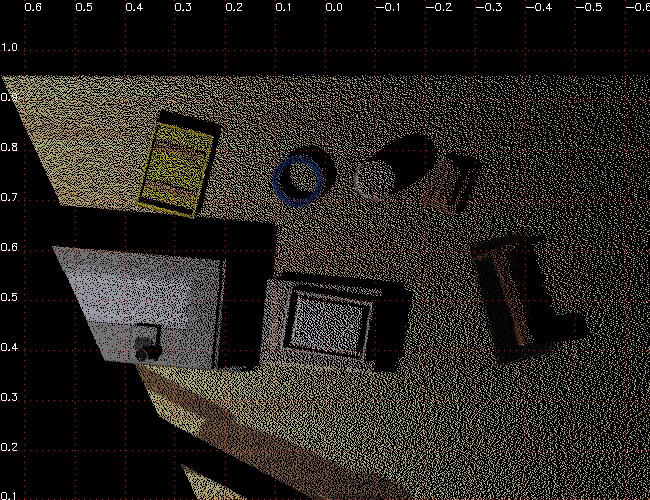

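```bash
cat >> h.py <<'E'
def pts(n):
    im,d,c=load(n);P=cloud(d,c);m=d>0.05
    return P[m],im[m].astype(int)
def rect(p):
    r=cv2.minAreaRect((p[:,:2]*1000).astype(np.float32)); return np.round(r[0],1),np.round(r[1],1),round(r[2],2),len(p)
E
python3 - <<'E'
from h import *
for n in ['scene0','side0']:
    p,c=pts(n)
    b=lambda x0,x1,y0,y1,z0,z1:(p[:,0]>x0)&(p[:,0]<x1)&(p[:,1]>y0)&(p[:,1]<y1)&(p[:,2]>z0)&(p[:,2]<z1)
    print(n,'bench z',np.median(p[b(.6,.65,-.2,0,-.05,.05),2]))
    print('roof',rect(p[b(.3,.7,.1,.7,.205,.22)]))
    print('standtop',rect(p[b(.3,.62,-.15,.18,.05,.066)]),np.median(p[b(.3,.62,-.15,.18,.05,.068),2]))
    print('trayrim',rect(p[b(.3,.62,-.15,.14,.093,.11)]))
    print('panel',rect(p[b(.37,.51,-.06,.09,.085,.097)]),np.median(p[b(.4,.5,-.03,.07,.08,.11),2]))
    bl=p[b(.3,.68,-.5,-.2,.04,.056)];print('rake bar+blade',rect(bl))
    g=p[b(.3,.68,-.55,-.2,.085,.11)];print('grip top',rect(g),g[:,2].mean())
    k=b(.3,.68,-.5,-.2,-.005,.012)&(c.max(1)<45);print('mat',rect(p[k]))
    print('sw',rect(p[b(.3,.5,.25,.45,.225,.242)]), 'ball',p[b(.3,.5,.25,.45,.27,.31)].mean(0),rect(p[b(.3,.5,.25,.45,.262,.31)]),p[b(.3,.5,.25,.45,.22,.35),2].max())
E
```

```text
scene0 bench z 0.0014863329793126656
roof (array([482.1, 381.5]), array([355.9, 225.4]), 85.13, 3616)
standtop (array([464.2,  34.2]), array([293.3, 221.7]), 89.4, 1212) 0.06122289106955381
trayrim (array([446.3,  -3.2]), array([171.4, 127.8]), 81.23, 575)
panel (array([446. ,   9.9]), array([146. , 126.6]), 85.69, 799) 0.09206624404046237
rake bar+blade (array([ 509.9, -359.2]), array([197.4,  80.2]), 9.6, 310)
grip top (array([ 433.2, -398.1]), array([47.5, 26.6]), 16.31, 118) 0.09807389272090457
mat (array([ 493.7, -377.9]), array([228.4, 116.3]), 12.82, 1166)
sw (array([411.5, 361.6]), array([53.5, 76.5]), 85.65, 176) ball [0.39342148 0.36096416 0.28907152] (array([391.9, 361. ]), array([22.7, 24.4]), 36.4, 55) 0.3010128994788138
side0 bench z 0.001954113533724877
roof (array([484.3, 382.8]), array([343.8, 220.8]), 85.11, 13132)
standtop (array([439.4,  32.7]), array([278.4, 191. ]), 84.9, 1857) 0.06157491230073142
trayrim (array([449.3,  -3.5]), array([173.6, 120.9]), 81.24, 1000)
panel (array([448.8,   8.3]), array([150.3, 118.2]), 81.92, 1427) 0.09207576910783594
rake bar+blade (array([ 508. , -354.6]), array([203.7,  83.7]), 5.64, 303)
grip top (array([ 433.4, -396.2]), array([45. , 30.4]), 19.48, 125) 0.09742173479559552
mat (array([ 501.5, -369.1]), array([243. , 108.7]), 14.41, 1111)
sw (array([412.1, 363.9]), array([51.6, 69.8]), 84.81, 713) ball [0.38882004 0.36800588 0.29347215] (array([389. , 366.7]), array([25.1, 23. ]), 35.4, 177) 0.3001935244225724
```

Run:
```python
from h import *
from scipy.optimize import minimize
def boxfit(p,L,W,x0):
    # smooth box fit: points lie inside/near a LxW rect
    def f(v):
        a=v[2];u=np.array([np.cos(a),np.sin(a)]);n=np.array([-u[1],u[0]]);q=p[:,:2]*1000-v[:2]
        dx=np.maximum(abs(q@u)-L/2,0);dy=np.maximum(abs(q@n)-W/2,0);return np.minimum(dx+dy,8).mean()
    return minimize(f,x0,method='Nelder-Mead',options=dict(xatol=.01,fatol=1e-5,maxiter=2000))
for n in ['scene0','side0']:
    p,c=pts(n)
    b=lambda x0,x1,y0,y1,z0,z1:(p[:,0]>x0)&(p[:,0]<x1)&(p[:,1]>y0)&(p[:,1]<y1)&(p[:,2]>z0)&(p[:,2]<z1)
    g=np.array([.4333,-.397])
    t=p[b(.3,.68,-.5,-.2,.046,.058)]
    for it in range(3):
        u=np.array([np.cos(np.radians(16)),np.sin(np.radians(16))]) if it==0 else u
        q=t[:,:2]-g;s=q@u;l=q@np.array([-u[1],u[0]])
        k=(s>.03)&(s<.16)&(abs(l)<.022)
        vx,vy,x,y=cv2.fitLine(t[k][:,:2].astype(np.float32),cv2.DIST_HUBER,0,.001,.001).ravel()
        u=np.array([vx,vy])*np.sign(vx)
    bl=t[(s>.16)];q=bl[:,:2]-g
    print(n,'bar yaw',np.degrees(np.arctan2(u[1],u[0])),'pt',x,y,'lat of grip',(g-[x,y])@[-u[1],u[0]],'z',np.median(t[k][:,2]),'s range',np.percentile(q@u,[2,98]),'lat',np.percentile(q@[-u[1],u[0]],[2,98]))
    e=[p[b(.3,.62,-.15,.14,.094,.105)]]
    r=boxfit(e[0],170,120,[447,-3,np.radians(82)]);print('tray',r.x,np.degrees(r.x[2]),r.fun)
    k=b(.3,.68,-.55,-.2,-.005,.014)&(c.max(1)<45);r=boxfit(p[k],250,120,[500,-372,.25]);print('mat',r.x,np.degrees(r.x[2]),r.fun)
    # stand + sill in oven frame
    O=np.array([.4696,.2175]);a=np.radians(-4.9);ux=np.array([np.cos(a),np.sin(a)]);uy=np.array([-ux[1],ux[0]])
    Q=np.c_[(p[:,:2]-O)@ux,(p[:,:2]-O)@uy,p[:,2]]*1000
    k=(abs(Q[:,2]-61)<5)&(Q[:,1]<-105)&(abs(Q[:,0])<130)&(Q[:,1]>-400)
    print('stand oven frame rect',rect(Q[k]/1000)); print(np.percentile(Q[k][:,0],[.5,99.5]),np.percentile(Q[k][:,1],[.5,99.5]))
    k=(abs(Q[:,2]-61)<5)&(Q[:,1]>-80)&(Q[:,1]<-5)&(abs(Q[:,0])<130);print('sill',k.sum(),Q[k].min(0) if k.any() else '',Q[k].max(0) if k.any() else '')
    k=(abs(Q[:,2]-212)<7)&(abs(Q[:,0])<150)&(Q[:,1]<500);print('roof',np.percentile(Q[k][:,0],[.3,99.7]),np.percentile(Q[k][:,1],[.3,99.7]))
    k=k&(Q[:,1]<20)&(Q[:,1]>-30)
    for xx in(-90,-45,0,45,90):
        kk=k&(abs(Q[:,0]-xx)<12); print(xx,np.percentile(Q[kk][:,1],1).round(1),end=' | ')
    print()
```

```text
scene0 bar yaw 18.73989 pt 0.5257383 -0.36831495 lat of grip 0.0025335107265593644 z 0.054745591186829645 s range [0.16218265 0.17716682] lat [-0.04240308  0.03388779]
tray [448.00477646  -3.68668585   1.4122636 ] 80.91674393377738 0.08170193906828346
mat [ 4.96388460e+02 -3.74702932e+02  2.51383531e-01] 14.403215337966424 0.0
stand oven frame rect (array([  -4.7, -215.4]), array([221.3, 171.6]), 89.68, 718)
[-90.15881571  79.9914904 ] [-325.29151493 -105.34250281]
sill 677 [-109.90427998  -69.49015983   56.02217141] [110.83816617  -5.00393064  65.97451708]
roof [-110.75641907  110.32784507] [ -1.77225604 338.26325115]
-90 -1.4 | -45 -3.9 | 0 -2.4 | 45 -2.3 | 90 -0.6 | 
side0 bar yaw 16.334097 pt 0.5084031 -0.36813948 lat of grip -0.006573819379416524 z 0.05484423411256578 s range [0.16150008 0.17759931] lat [-0.03554979  0.04575244]
tray [449.12114468  -2.90391152   1.41609449] 81.13623755495962 0.024028673649878412
mat [ 5.00e+02 -3.72e+02  2.50e-01] 14.32394487827058 0.0
stand oven frame rect (array([  -4.5, -215.3]), array([221.2, 171.1]), 89.8, 1570)
[-89.90455689  80.18631156] [-322.77083495 -105.31042786]
sill 51 [-108.67847258  -65.32776558   56.05586875] [-96.49898097  -6.62329754  63.61828954]
roof [-109.37913481  109.37132865] [  1.49116834 327.46368737]
-90 0.9 | -45 0.8 | 0 0.7 | 45 0.4 | 90 1.1 |
```

Run:
```python
from h import *
p,c=pts('scene0')
O=np.array([.4696,.2175]);a=np.radians(-4.9);ux=np.array([np.cos(a),np.sin(a)]);uy=np.array([-ux[1],ux[0]])
for n in ['scene0','side0']:
    p,c=pts(n)
    Q=np.c_[(p[:,:2]-O)@ux,(p[:,:2]-O)@uy,p[:,2]]*1000
    for lo,hi in ((60,78),(-80,-65)):
        k=(Q[:,0]>lo)&(Q[:,0]<hi)&(Q[:,1]>-120)&(Q[:,1]<20)&(Q[:,2]<260)
        q=Q[k][np.argsort(Q[k][:,1])];print(n,lo,[(int(y),int(z)) for _,y,z in q][::max(1,len(q)//80)])
    # end block of switch
    k=(abs(Q[:,2]-237)<4)&(abs(Q[:,0]+70)<60)&(abs(Q[:,1]-140)<60)
    if k.any(): print('blk',np.percentile(Q[k],[1,99],axis=0))
im=load('scene0')[0];cv2.imwrite('pics/c1.png',cv2.resize(im[90:290,170:480],None,fx=2.5,fy=2.5,interpolation=cv2.INTER_CUBIC))
```

```text
scene0 60 [(-119, 16), (-119, 21), (-119, 47), (-118, 6), (-118, 39), (-117, 16), (-117, 4), (-116, 37), (-115, 39), (-113, 0), (-112, 41), (-112, 35), (-110, 60), (-110, 25), (-109, 13), (-108, 39), (-107, 27), (-107, 61), (-105, 1), (-104, 43), (-104, 8), (-102, 23), (-101, 59), (-100, 62), (-99, 64), (-96, -4), (-92, 1), (-88, 4), (-86, -1), (-83, 3), (-80, 2), (-77, 3), (-74, 1), (-71, 1), (-68, -1), (-67, 59), (-65, 53), (-64, -2), (-62, 0), (-61, 60), (-60, 30), (-59, 0), (-59, 23), (-59, 19), (-58, 61), (-57, 64), (-56, 27), (-55, 3), (-52, 63), (-50, 58), (-45, 58), (-44, 62), (-40, 59), (-36, 64), (-33, 61), (-30, 60), (-25, 61), (-22, 58), (-20, 60), (-19, 62), (-13, 63), (-12, 58), (-11, 171), (-11, 184), (-10, 63), (-10, 198), (-10, 164), (-10, 186), (-9, 159), (-9, 166), (-8, 161), (-8, 189), (-8, 203), (-6, 202), (-4, 58), (-3, 92), (-3, 66), (-2, 115), (-1, 86), (-1, 58), (-1, 119), (-1, 80), (-1, 96), (-1, 203), (0, 74), (0, 201), (0, 210), (0, 69), (0, 119), (0, 88), (0, 96), (0, 116), (0, 211), (0, 88), (1, 89), (1, 110), (3, 210), (7, 211), (10, 212), (11, 213), (1
[... 3071 characters left out ...]
00), (-4, 204), (0, 210), (1, 212), (1, 213), (1, 212), (2, 213), (2, 211), (2, 211), (3, 215), (3, 213), (4, 212), (4, 211), (5, 214), (5, 214), (6, 214), (6, 212), (6, 213), (6, 215), (7, 214), (7, 212), (7, 212), (7, 213), (8, 211), (8, 212), (9, 213), (9, 213), (9, 211), (10, 214), (10, 214), (10, 211), (10, 213), (11, 211), (11, 214), (11, 212), (12, 211), (13, 211), (13, 211), (13, 214), (13, 215), (14, 213), (14, 211), (14, 211), (14, 214), (14, 212), (15, 210), (16, 213), (16, 213), (16, 212), (17, 214), (17, 213), (17, 212), (18, 213), (18, 211), (18, 214), (18, 212), (19, 213), (19, 214)]
blk [[-104.3336827   116.80552628  233.75475349]
 [ -35.35057526  165.56301038  240.77811078]]
```

View pics/c1.png

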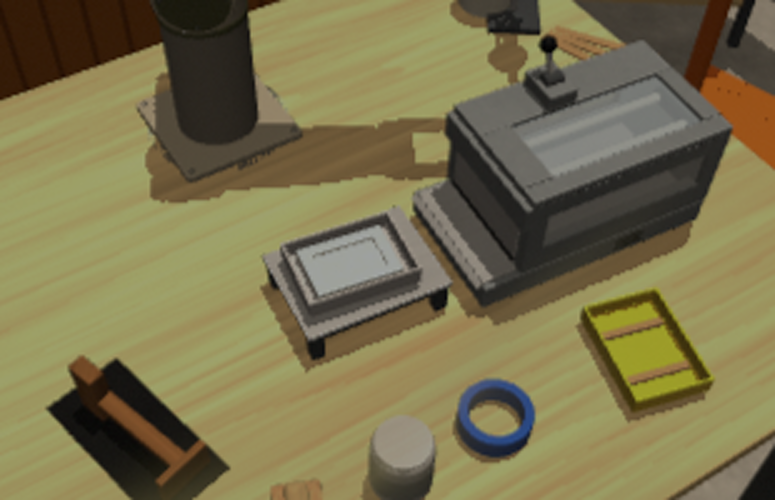

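The crop shows one grey tray holding the white panel at (350,260) in the crop, on the stand. The yellow look-alike at (645,350) holds only battens, so the grey one is the tray. My oven frame agrees with the given sizes: sill -60, lintel -10 and roof edge ±110 mm. Next I'll go to the rake.

```bash
cat >> h.py <<'E'
def state():
    s=robot.read_state(); return s,np.array(s['tool_pos']),R.from_rotvec(s['orientation']).as_matrix()
def need(*wps,pos=None):
    s,p,M=state(); p=p if pos is None else np.array(pos)
    y0=np.degrees(np.arctan2(M[1,0],M[0,0]))
    print('pos',p.round(4),'yawx',y0.round(2),'tilt',M[:,2].round(4),'q',np.degrees(s['q']).round(1),'F',np.round(s['force'],1),'op',round(s['opening'],4),'t',round(s['t'],2))
    for w in wps:
        d=M.T@(np.array(w[:3])-p)/0.3; t=-((w[3]-y0+180)%360-180)/180
        print(w,'tx %.4f ty %.4f tz %.4f turn %.4f'%(*d,t))
E
python3 - <<'E'
from h import *
need((.25,.5,.36,140),(.3,.35,.40,115),(.36,.3,.40,110),(.38,.25,.4,100))
E
```

```text
pos [0.2355 0.5512 0.1789] yawx 156.86 tilt [-8.0e-04 -1.5e-03 -1.0e+00] q [62.   7.5 85.3  0.  87.3 -4.9] F [ 0.2 -0.6 -0.9] op 0.0928 t 0.1
(0.25, 0.5, 0.36, 140) tx -0.1116 ty -0.1390 tz -0.6035 turn 0.0937
(0.3, 0.35, 0.4, 115) tx -0.4613 ty -0.5335 tz -0.7362 turn 0.2326
(0.36, 0.3, 0.4, 110) tx -0.7107 ty -0.6082 tz -0.7362 turn 0.2604
(0.38, 0.25, 0.4, 100) tx -0.8375 ty -0.7353 tz -0.7360 turn 0.3159
```

Emit:
drive_tool(steps=[{"tz": -0.6}, {"tz": -0.6}, {"tx": -0.11, "ty": -0.14, "tz": -0.65, "turn": 0.05}, {"tx": -0.46, "ty": -0.53, "tz": -0.73, "turn": 0.3}, {"tx": -0.46, "ty": -0.53, "tz": -0.73, "turn": 0.3}, {"tx": -0.46, "ty": -0.53, "tz": -0.73, "turn": 0.3}, {"tx": -0.46, "ty": -0.53, "tz": -0.73, "turn": 0.3}, {"tx": -0.84, "ty": -0.74, "tz": -0.73, "turn": 0.4}, {"tx": -0.84, "ty": -0.74, "tz": -0.73, "turn": 0.4}, {"tx": -0.84, "ty": -0.74, "tz": -0.73, "turn": 0.4}, {"tx": -0.84, "ty": -0.74, "tz": -0.73, "turn": 0.4}])

```text
schema error: expected keys jaw, tx, ty, tz, turn
```

Run:
```python
from h import *
need((.43,0.05,.38,60),(.45,.0,.36,50),(.433,-0.397,.25,17.5),(.44,-.25,.3,17.5))
```

```text
pos [0.2355 0.5512 0.1789] yawx 156.86 tilt [-8.0e-04 -1.5e-03 -1.0e+00] q [62.   7.5 85.3  0.  87.3 -4.9] F [ 0.2 -0.6 -0.9] op 0.0928 t 0.1
(0.43, 0.05, 0.38, 60) tx -1.2527 ty -1.2827 tz -0.6685 turn 0.5381
(0.45, 0.0, 0.36, 50) tx -1.3795 ty -1.4097 tz -0.6016 turn 0.5937
(0.433, -0.397, 0.25, 17.5) tx -1.8474 ty -2.6483 tz -0.2329 turn 0.7742
(0.44, -0.25, 0.3, 17.5) tx -1.6763 ty -2.1888 tz -0.4003 turn 0.7742
```

Emit:
drive_tool(steps=[{"jaw": 1, "tx": 0, "ty": 0, "tz": -0.6, "turn": 0}, {"jaw": 1, "tx": 0, "ty": 0, "tz": -0.6, "turn": 0}, {"jaw": 1, "tx": -0.11, "ty": -0.14, "tz": -0.65, "turn": 0.05}, {"jaw": 1, "tx": -0.46, "ty": -0.53, "tz": -0.73, "turn": 0.3}, {"jaw": 1, "tx": -0.46, "ty": -0.53, "tz": -0.73, "turn": 0.3}, {"jaw": 1, "tx": -0.46, "ty": -0.53, "tz": -0.73, "turn": 0.3}, {"jaw": 1, "tx": -0.46, "ty": -0.53, "tz": -0.73, "turn": 0.3}, {"jaw": 1, "tx": -0.84, "ty": -0.74, "tz": -0.73, "turn": 0.4}, {"jaw": 1, "tx": -0.84, "ty": -0.74, "tz": -0.73, "turn": 0.4}, {"jaw": 1, "tx": -0.84, "ty": -0.74, "tz": -0.73, "turn": 0.4}, {"jaw": 1, "tx": -0.84, "ty": -0.74, "tz": -0.73, "turn": 0.4}, {"jaw": 1, "tx": -0.84, "ty": -0.74, "tz": -0.73, "turn": 0.4}])

```text
t: 1.3
tool_pos: [0.3806, 0.2477, 0.3984]
orientation: [-2.322, -2.116, 0.001]
force: [-0.5, -0.9, 0.1]
opening: 0.0934
```

Run:
```python
from h import *
need((.43,0.05,.38,60),(.45,.0,.36,50),(.433,-0.397,.25,17.5),(.44,-.25,.3,17.5))
```

```text
pos [0.3806 0.2477 0.3984] yawx 84.68 tilt [-8.e-04 -3.e-04 -1.e+00] q [ 26.6 -13.8  83.1   0.  110.8  31.9] F [-0.5 -0.9  0.1] op 0.0934 t 1.3
(0.43, 0.05, 0.38, 60) tx -0.6408 ty 0.2249 tz 0.0615 turn 0.1371
(0.45, 0.0, 0.36, 50) tx -0.8006 ty 0.3068 tz 0.1282 turn 0.1927
(0.433, -0.397, 0.25, 17.5) tx -2.1233 ty 0.3732 tz 0.4953 turn 0.3732
(0.44, -0.25, 0.3, 17.5) tx -1.6333 ty 0.3510 tz 0.3284 turn 0.3732
```

Emit:
drive_tool(steps=[{"jaw": 1, "tx": -1, "ty": 0.33, "tz": 0.1, "turn": 0.373}, {"jaw": 1, "tx": -1, "ty": 0.33, "tz": 0.1, "turn": 0.373}, {"jaw": 1, "tx": -1, "ty": 0.33, "tz": 0.1, "turn": 0.373}, {"jaw": 1, "tx": -1, "ty": 0.33, "tz": 0.1, "turn": 0.373}, {"jaw": 1, "tx": -1, "ty": 0.33, "tz": 0.1, "turn": 0.373}, {"jaw": 1, "tx": -1, "ty": 0.33, "tz": 0.1, "turn": 0.373}, {"jaw": 1, "tx": -1, "ty": 0.33, "tz": 0.1, "turn": 0.373}, {"jaw": 1, "tx": -1, "ty": 0.33, "tz": 0.1, "turn": 0.373}])

```text
t: 2.1
tool_pos: [0.452, -0.0609, 0.3676]
orientation: [-3.105, -0.474, 0.003]
force: [0.1, 0.1, -0.8]
opening: 0.0926
```

Run:
```python
from h import *
need((.433,-0.397,.25,17.5),(.433,-.397,.22,17.5))
```

```text
pos [ 0.452  -0.0609  0.3676] yawx 17.36 tilt [-2.2e-03  1.0e-04 -1.0e+00] q [-14.1 -14.5  86.9  -0.  107.7  58.5] F [ 0.1  0.1 -0.8] op 0.0926 t 2.1
(0.433, -0.397, 0.25, 17.5) tx -0.3938 ty 1.0507 tz 0.3919 turn -0.0008
(0.433, -0.397, 0.22, 17.5) tx -0.3936 ty 1.0508 tz 0.4919 turn -0.0008
```

Emit:
drive_tool(steps=[{"jaw": 1, "tx": -0.394, "ty": 1, "tz": 0.39, "turn": 0}, {"jaw": 1, "tx": -0.394, "ty": 1, "tz": 0.39, "turn": 0}, {"jaw": 1, "tx": -0.394, "ty": 1, "tz": 0.39, "turn": 0}, {"jaw": 1, "tx": -0.394, "ty": 1, "tz": 0.39, "turn": 0}, {"jaw": 1, "tx": -0.394, "ty": 1, "tz": 0.39, "turn": 0}, {"jaw": 1, "tx": -0.394, "ty": 1, "tz": 0.39, "turn": 0}, {"jaw": 1, "tx": -0.394, "ty": 1, "tz": 0.39, "turn": 0}, {"jaw": 1, "tx": -0.394, "ty": 1, "tz": 0.39, "turn": 0}, {"jaw": 1, "tx": -0.394, "ty": 1, "tz": 0.39, "turn": 0}])

```text
t: 3.0
tool_pos: [0.4306, -0.3804, 0.2505]
orientation: [-3.101, -0.485, 0.002]
force: [0.8, -0.1, 0.3]
opening: 0.0931
```

Run:
```python
from h import *
need((.433,-0.397,.25,17.5),(.433,-.397,.1,17.5))
im,d,c=snap('wrist','w1'); print(d[d>0].min(),d.max())
cv2.imwrite('pics/w1b.png',cv2.convertScaleAbs(im,alpha=2))
```

```text
pos [ 0.4306 -0.3804  0.2505] yawx 17.79 tilt [-0.0016  0.0023 -1.    ] q [-46.6   2.6  83.1   0.   94.4  25.6] F [ 0.8 -0.1  0.3] op 0.0931 t 3.0
(0.433, -0.397, 0.25, 17.5) tx -0.0092 ty 0.0553 tz 0.0014 turn 0.0016
(0.433, -0.397, 0.1, 17.5) tx -0.0088 ty 0.0567 tz 0.5014 turn 0.0016
0.05000061 1.3916062
```

View pics/w1b.png

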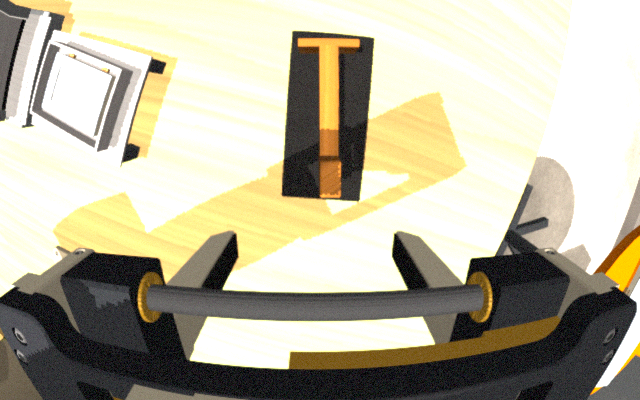

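The wrist view shows the rake with its blade at (330,43) and its grip at (330,178), and the fingers either side of column 317. I'll turn its fisheye pixels into points.

```bash
cat >> h.py <<'E'
def fish(d,c):
    h,w=d.shape; v,u=np.mgrid[:h,:w]; x=(u-c['cx'])/c['fx'];y=(v-c['cy'])/c['fy'];r=np.hypot(x,y)+1e-9
    P=np.stack([x/r*np.tan(r)*d,y/r*np.tan(r)*d,d],-1); return P@att(c).T+np.array(c['eye'])
def wrake(n):
    im,d,c=load(n);P=fish(d,c);H=cv2.cvtColor(im,cv2.COLOR_BGR2HSV)
    m=(d>.05)
    p=P[m]
    b=lambda x0,x1,y0,y1,z0,z1:(p[:,0]>x0)&(p[:,0]<x1)&(p[:,1]>y0)&(p[:,1]<y1)&(p[:,2]>z0)&(p[:,2]<z1)
    return p,im[m].astype(int),b
E
python3 - <<'E'
from h import *
p,c,b=wrake('w1')
print('bench',np.median(p[b(.5,.6,-.25,-.15,-.05,.05),2]))
g=p[b(.36,.5,-.46,-.33,.09,.102)];print('grip top',rect(g),np.median(g[:,2]),g[:,:2].mean(0))
t=p[b(.3,.68,-.5,-.2,.046,.056)];u=np.array([np.cos(.3),np.sin(.3)]);G=g[:,:2].mean(0)
for i in range(3):
    q=t[:,:2]-G;s=q@u;l=q@[-u[1],u[0]];k=(s>.035)&(s<.155)&(abs(l)<.02)
    vx,vy,x,y=cv2.fitLine(t[k][:,:2].astype(np.float32),cv2.DIST_HUBER,0,.001,.001).ravel();u=np.array([vx,vy])*np.sign(vx)
print('bar yaw',np.degrees(np.arctan2(u[1],u[0])),x,y,(G-[x,y])@[-u[1],u[0]])
k=(s>.16);print('blade s',np.percentile(s[k],[2,98]),np.percentile(l[k],[2,98]),np.median(t[k][:,2]))
k=b(.3,.68,-.6,-.2,-.012,.014)&(c.max(1)<30);print('mat',rect(p[k]))
E
```

```text
bench 0.0008677796346720223
grip top (array([ 435.5, -398.6]), array([45.3, 25. ]), 18.09, 804) 0.09982449564340296 [ 0.435998   -0.39783967]
bar yaw 17.81314 0.52549726 -0.36879215 -0.0002759166866714741
blade s [0.16066307 0.17571001] [-0.03723032  0.03955395] 0.05484047538604592
mat (array([ 504.1, -375.4]), array([245.2, 115.7]), 13.45, 5135)
```

Run:
```python
from h import *
need((.4357,-0.398,.13,17.8),(.4357,-0.398,.057,17.8))
```

```text
pos [ 0.4312 -0.3799  0.2516] yawx 17.83 tilt [-2.e-04  1.e-03 -1.e+00] q [-46.5   2.5  83.1   0.   94.5  25.7] F [ 0.6  0.6 -0. ] op 0.0933 t 3.05
(0.4357, -0.398, 0.13, 17.8) tx -0.0040 ty 0.0624 tz 0.4054 turn 0.0002
(0.4357, -0.398, 0.057, 17.8) tx -0.0041 ty 0.0626 tz 0.6487 turn 0.0002
```

Emit:
drive_tool(steps=[{"jaw": 1, "tx": -0.004, "ty": 0.0625, "tz": 0.16, "turn": 0}, {"jaw": 1, "tx": -0.004, "ty": 0.0625, "tz": 0.3, "turn": 0}, {"jaw": 1, "tx": -0.004, "ty": 0.0625, "tz": 0.4, "turn": 0}, {"jaw": 1, "tx": -0.004, "ty": 0.0625, "tz": 0.4, "turn": 0}, {"jaw": 1, "tx": -0.004, "ty": 0.0625, "tz": 0.4, "turn": 0}])

```text
t: 3.55
tool_pos: [0.4362, -0.3981, 0.1333]
orientation: [3.103, 0.487, 0.001]
force: [-0.1, -0.1, 0.5]
opening: 0.0929
```

Run:
```python
from h import *
need((.4357,-0.398,.13,17.8),(.4357,-0.398,.057,17.8))
```

```text
pos [ 0.4362 -0.3981  0.1333] yawx 17.85 tilt [ 7.e-04 -5.e-04 -1.e+00] q [-47.4   7.4  90.2   0.   82.3  24.8] F [-0.1 -0.1  0.5] op 0.0929 t 3.55
(0.4357, -0.398, 0.13, 17.8) tx -0.0015 ty -0.0008 tz 0.0111 turn 0.0003
(0.4357, -0.398, 0.057, 17.8) tx -0.0016 ty -0.0010 tz 0.2545 turn 0.0003
```

Emit:
drive_tool(steps=[{"jaw": 1, "tx": -0.001, "ty": 0, "tz": 0.13, "turn": 0}, {"jaw": 1, "tx": -0.001, "ty": 0, "tz": 0.25, "turn": 0}, {"jaw": 1, "tx": -0.001, "ty": 0, "tz": 0.25, "turn": 0}, {"jaw": 0, "tx": -0.001, "ty": 0, "tz": 0.25, "turn": 0}, {"jaw": 0, "tx": -0.001, "ty": 0, "tz": 0.25, "turn": 0}, {"jaw": 0, "tx": -0.001, "ty": 0, "tz": 0.25, "turn": 0}, {"jaw": 0, "tx": -0.001, "ty": 0, "tz": 0.25, "turn": 0}, {"jaw": 0, "tx": -0.001, "ty": 0, "tz": 0.25, "turn": 0}, {"jaw": 0, "tx": -0.001, "ty": 0, "tz": 0.25, "turn": 0}, {"jaw": 0, "tx": -0.001, "ty": 0, "tz": 0.25, "turn": 0}], force=45)

```text
t: 4.55
tool_pos: [0.4349, -0.3991, 0.0568]
orientation: [-3.104, -0.484, 0.0]
force: [-0.1, -0.4, -0.4]
opening: 0.0416
```

Emit:
drive_tool(steps=[{"jaw": 0, "tx": 0, "ty": 0, "tz": 0, "turn": 0}, {"jaw": 0, "tx": 0, "ty": 0, "tz": 0, "turn": 0}, {"jaw": 0, "tx": 0, "ty": 0, "tz": 0, "turn": 0}, {"jaw": 0, "tx": 0, "ty": 0, "tz": 0, "turn": 0}, {"jaw": 0, "tx": 0, "ty": 0, "tz": 0, "turn": 0}])

```text
t: 5.05
tool_pos: [0.4349, -0.399, 0.0567]
orientation: [-3.104, -0.484, 0.0]
force: [-0.5, -0.3, -0.6]
opening: 0.0248
```

Run:
```python
from h import *
need((.4357,-0.398,.13,17.8))
```

```text
pos [ 0.4349 -0.399   0.0567] yawx 17.72 tilt [-2.e-04  2.e-04 -1.e+00] q [-47.5  11.1  94.4  -0.   74.5  24.8] F [-0.5 -0.3 -0.6] op 0.0248 t 5.05
(0.4357, -0.398, 0.13, 17.8) tx 0.0036 ty -0.0025 tz -0.2443 turn -0.0004
```

```bash
cat >> h.py <<'E'
O=np.array([.4696,.2175]);_a=np.radians(-4.9);ux=np.array([np.cos(_a),np.sin(_a)]);uy=np.array([-ux[1],ux[0]])
def ov(x,y,z,yaw=85.1): return (*(O+x/1000*ux+y/1000*uy),z,yaw)
def inov():
    s,p,M=state(); q=p[:2]-O; print('oven frame mm',round(q@ux*1000,1),round(q@uy*1000,1),round(p[2]*1000,1))
E
python3 - <<'E'
from h import *
need((.4349,-.399,.14,17.7),ov(-2,-520,.14),ov(-2,-520,.119))
E
```

```text
pos [ 0.4349 -0.399   0.0567] yawx 17.72 tilt [-2.e-04  2.e-04 -1.e+00] q [-47.5  11.1  94.4  -0.   74.5  24.8] F [-0.5 -0.3 -0.6] op 0.0248 t 5.05
(0.4349, -0.399, 0.14, 17.7) tx -0.0000 ty -0.0001 tz -0.2776 turn 0.0001
(np.float64(0.4231905093761871), np.float64(-0.3004287201729966), 0.14, 85.1) tx 0.0628 ty -0.3250 tz -0.2775 turn -0.3743
(np.float64(0.4231905093761871), np.float64(-0.3004287201729966), 0.119, 85.1) tx 0.0628 ty -0.3250 tz -0.2075 turn -0.3743
```

Emit:
drive_tool(steps=[{"jaw": 0, "tx": 0, "ty": 0, "tz": -0.07, "turn": 0}, {"jaw": 0, "tx": 0, "ty": 0, "tz": -0.2, "turn": 0}, {"jaw": 0, "tx": 0, "ty": 0, "tz": -0.28, "turn": 0}, {"jaw": 0, "tx": 0.015, "ty": -0.08, "tz": -0.28, "turn": -0.04}, {"jaw": 0, "tx": 0.03, "ty": -0.16, "tz": -0.28, "turn": -0.09}, {"jaw": 0, "tx": 0.05, "ty": -0.24, "tz": -0.28, "turn": -0.14}, {"jaw": 0, "tx": 0.063, "ty": -0.325, "tz": -0.28, "turn": -0.19}, {"jaw": 0, "tx": 0.063, "ty": -0.325, "tz": -0.28, "turn": -0.235}, {"jaw": 0, "tx": 0.063, "ty": -0.325, "tz": -0.28, "turn": -0.28}, {"jaw": 0, "tx": 0.063, "ty": -0.325, "tz": -0.28, "turn": -0.325}, {"jaw": 0, "tx": 0.063, "ty": -0.325, "tz": -0.28, "turn": -0.374}, {"jaw": 0, "tx": 0.063, "ty": -0.325, "tz": -0.28, "turn": -0.374}])

```text
t: 6.25
tool_pos: [0.4232, -0.3004, 0.1406]
orientation: [-2.312, -2.126, 0.0]
force: [-0.0, -0.2, -1.9]
opening: 0.0247
```

Run:
```python
from h import *
need(ov(-2,-520,.119)); inov()
im,d,c=snap('wrist','w2');snap('scene','s2')
cv2.imwrite('pics/w2b.png',cv2.convertScaleAbs(im,alpha=2))
```

```text
pos [ 0.4232 -0.3004  0.1406] yawx 85.2 tilt [-3.e-04  2.e-04 -1.e+00] q [-41.   -3.9 101.   -0.   82.9 -36.2] F [-0.  -0.2 -1.9] op 0.0247 t 6.25
(np.float64(0.4231905093761871), np.float64(-0.3004287201729966), 0.119, 85.1) tx -0.0002 ty 0.0001 tz 0.0720 turn 0.0006
oven frame mm -2.0 -519.9 140.6
```

View pics/w2b.png

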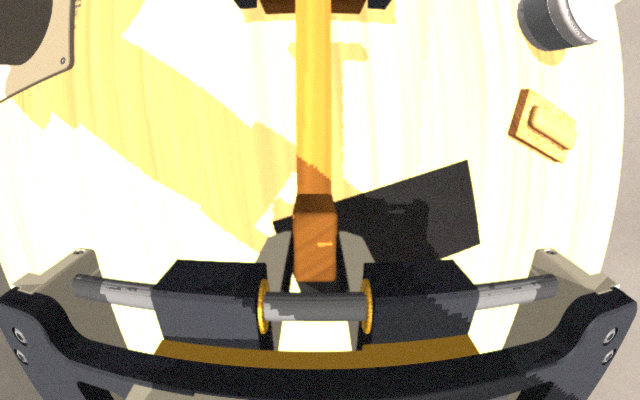

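The rake is held centred in the jaws with its bar running straight up at columns 300–330. I'll check the hold for level and yaw from the depth.

Run:
```python
from h import *
P0=np.array([.4232,-.3004])
def an(p,tag):
    q=p[:,:2]-P0; s=q@uy;l=q@ux
    k=(s>.035)&(s<.165)&(abs(l)<.02)&(p[:,2]>.115)&(p[:,2]<.16)
    if k.sum()<20: print(tag,k.sum());return
    # top surface only
    A=np.polyfit(s[k],p[k,2],1); B=np.polyfit(s[k],l[k],1)
    print(tag,k.sum(),'z(s)=',A,'pitch deg',np.degrees(np.arctan(A[0])),'yaw off',-np.degrees(B[0]),'lat0',B[1])
    k=(s>.15)&(s<.2)&(abs(l)<.06)&(p[:,2]>.08)&(p[:,2]<.16)
    print(' blade s max',np.percentile(s[k],98),'z',np.percentile(p[k,2],[2,50,98]),'lat',np.percentile(l[k],[2,98]))
im,d,c=load('w2');P=fish(d,c);an(P[d>.05],'wrist')
p,_=pts('s2');an(p,'scene')
```

```text
wrist 6183 z(s)= [-0.0249828   0.13830192] pitch deg -1.4311114623315802 yaw off 0.15215628324351246 lat0 6.417634848538901e-05
 blade s max 0.1635865405558968 z [0.08840665 0.10958237 0.13594731] lat [-0.03850801  0.03721917]
scene 317 z(s)= [-0.0233679   0.13788123] pitch deg -1.338638325247434 yaw off 0.01527894950731086 lat0 0.0008568354747387158
 blade s max 0.17446013518187065 z [0.08940916 0.13256768 0.13953952] lat [-0.03996674  0.03734129]
```

Run:
```python
from h import *
need(ov(-2,-520,.121),ov(-2,-460,.121))
```

```text
pos [ 0.4233 -0.3004  0.1407] yawx 84.8 tilt [-2.e-04  1.e-04 -1.e+00] q [-41.   -3.9 101.   -0.   82.9 -35.8] F [-0.  -1.1 -1.2] op 0.0247 t 6.35
(np.float64(0.4231905093761871), np.float64(-0.3004287201729966), 0.121, 85.1) tx 0.0000 ty -0.0002 tz 0.0656 turn -0.0017
(np.float64(0.42831552476442913), np.float64(-0.24064800240154222), 0.121, 85.1) tx 0.2000 ty -0.0013 tz 0.0656 turn -0.0017
```

Emit:
drive_tool(steps=[{"jaw": 0, "tx": 0, "ty": 0, "tz": 0.04, "turn": 0}, {"jaw": 0, "tx": 0, "ty": 0, "tz": 0.065, "turn": 0}, {"jaw": 0, "tx": 0.05, "ty": 0, "tz": 0.065, "turn": 0}, {"jaw": 0, "tx": 0.08, "ty": 0, "tz": 0.065, "turn": 0}, {"jaw": 0, "tx": 0.1, "ty": 0, "tz": 0.065, "turn": 0}, {"jaw": 0, "tx": 0.12, "ty": 0, "tz": 0.065, "turn": 0}, {"jaw": 0, "tx": 0.14, "ty": 0, "tz": 0.065, "turn": 0}, {"jaw": 0, "tx": 0.16, "ty": 0, "tz": 0.065, "turn": 0}, {"jaw": 0, "tx": 0.18, "ty": 0, "tz": 0.065, "turn": 0}, {"jaw": 0, "tx": 0.2, "ty": 0, "tz": 0.065, "turn": 0}])

```text
t: 7.35
tool_pos: [0.4288, -0.2408, 0.1217]
orientation: [2.315, 2.122, -0.0]
force: [-1.1, -4.4, 0.4]
opening: 0.0248
```

```bash
cat >> h.py <<'E'
def tray(n):
    from scipy.optimize import minimize
    p,c=pts(n);q=p[:,:2]-O;Q=np.c_[q@ux,q@uy,p[:,2]]*1000
    k=(abs(Q[:,0])<90)&(Q[:,1]<-12)&(Q[:,1]>-340)&(Q[:,2]>94)&(Q[:,2]<106)
    b=(Q[:,2]>60)&(Q[:,2]<125)&(abs(Q[:,0])<45)
    t=Q[k]; print(n,'rim rect',rect(t/1000))
    return Q
E
python3 - <<'E'
from h import *
need(ov(-2,-400,.121),ov(-2,-360,.121));inov()
im,d,c=snap('scene','s3'); tray('s3')
cv2.imwrite('pics/s3c.png',cv2.convertScaleAbs(cv2.resize(im[90:290,170:480],None,fx=2.5,fy=2.5,interpolation=cv2.INTER_CUBIC),alpha=1.5))
E
```

```text
pos [ 0.4288 -0.2408  0.1217] yawx 85.03 tilt [ 6.e-04 -9.e-04 -1.e+00] q [-35.3  -7.6 106.4  -0.   81.1 -30.3] F [-1.1 -4.4  0.4] op 0.0248 t 7.35
(np.float64(0.4334405401526712), np.float64(-0.18086728463008783), 0.121, 85.1) tx 0.2003 ty -0.0018 tz 0.0023 turn -0.0004
(np.float64(0.4368572170781659), np.float64(-0.14101347278245158), 0.121, 85.1) tx 0.3336 ty -0.0019 tz 0.0022 turn -0.0004
oven frame mm -1.5 -460.1 121.7
s3 rim rect (array([  -8. , -226.1]), array([223.3, 128.9]), 89.61, 449)
```

View pics/s3c.png

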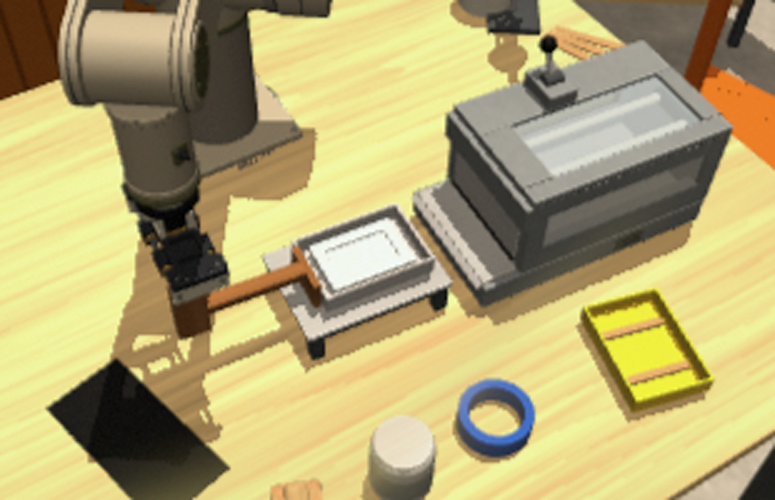

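The blade sits square against the tray's rear wall at crop (305,275), and the tray has moved and lined up. I'll keep pushing.

Emit:
drive_tool(steps=[{"jaw": 0, "tx": 0.03, "ty": 0, "tz": 0, "turn": 0}, {"jaw": 0, "tx": 0.06, "ty": 0, "tz": 0, "turn": 0}, {"jaw": 0, "tx": 0.09, "ty": 0, "tz": 0, "turn": 0}, {"jaw": 0, "tx": 0.12, "ty": 0, "tz": 0, "turn": 0}, {"jaw": 0, "tx": 0.15, "ty": 0, "tz": 0, "turn": 0}, {"jaw": 0, "tx": 0.18, "ty": 0, "tz": 0, "turn": 0}, {"jaw": 0, "tx": 0.21, "ty": 0, "tz": 0, "turn": 0}, {"jaw": 0, "tx": 0.24, "ty": 0, "tz": 0, "turn": 0}, {"jaw": 0, "tx": 0.27, "ty": 0, "tz": 0, "turn": 0}, {"jaw": 0, "tx": 0.3, "ty": 0, "tz": 0, "turn": 0}, {"jaw": 0, "tx": 0.33, "ty": 0, "tz": 0, "turn": 0}])

```text
t: 8.5
tool_pos: [0.437, -0.1413, 0.1213]
orientation: [-2.315, -2.123, 0.0]
force: [0.5, -4.6, 0.1]
opening: 0.0248
```

Run:
```python
from h import *
need(ov(-2,-300,.121),ov(-2,-260,.121));inov()
im,d,c=snap('scene','s4'); Q=tray('s4')
cv2.imwrite('pics/s4c.png',cv2.convertScaleAbs(cv2.resize(im[90:290,170:480],None,fx=2.5,fy=2.5,interpolation=cv2.INTER_CUBIC),alpha=1.5))
```

```text
pos [ 0.437  -0.1413  0.1213] yawx 85.05 tilt [-2.e-04  0.e+00 -1.e+00] q [-24.3 -12.9 111.1  -0.   81.8 -19.4] F [ 0.5 -4.6  0.1] op 0.0248 t 8.5
(np.float64(0.44198223246640794), np.float64(-0.08123275501099719), 0.121, 85.1) tx 0.2010 ty -0.0009 tz 0.0010 turn -0.0003
(np.float64(0.44539890939190263), np.float64(-0.04137894316336094), 0.121, 85.1) tx 0.3343 ty -0.0010 tz 0.0010 turn -0.0003
oven frame mm -1.8 -360.3 121.3
s4 rim rect (array([  -8.2, -173.6]), array([126.7, 319.2]), 0.15, 467)
```

View pics/s4c.png

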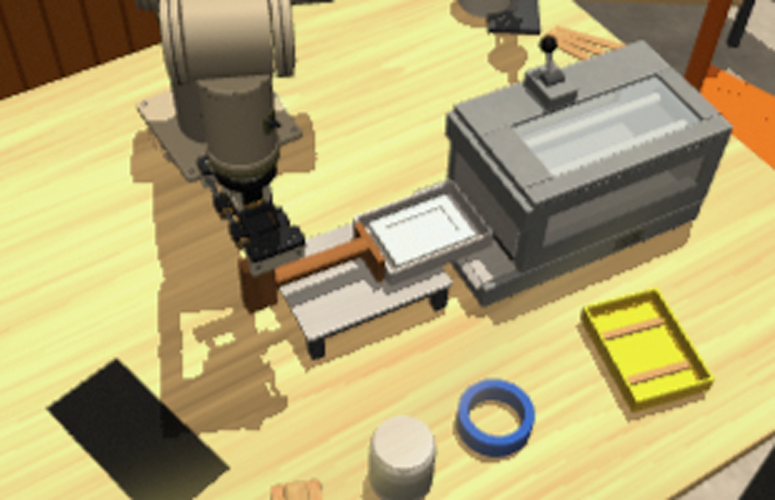

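The tray is across the gap and level, with its front at the lintel. Next it goes into the flap.

Emit:
drive_tool(steps=[{"jaw": 0, "tx": 0.03, "ty": 0, "tz": 0, "turn": 0}, {"jaw": 0, "tx": 0.06, "ty": 0, "tz": 0, "turn": 0}, {"jaw": 0, "tx": 0.09, "ty": 0, "tz": 0, "turn": 0}, {"jaw": 0, "tx": 0.12, "ty": 0, "tz": 0, "turn": 0}, {"jaw": 0, "tx": 0.15, "ty": 0, "tz": 0, "turn": 0}, {"jaw": 0, "tx": 0.18, "ty": 0, "tz": 0, "turn": 0}, {"jaw": 0, "tx": 0.21, "ty": 0, "tz": 0, "turn": 0}, {"jaw": 0, "tx": 0.24, "ty": 0, "tz": 0, "turn": 0}, {"jaw": 0, "tx": 0.27, "ty": 0, "tz": 0, "turn": 0}, {"jaw": 0, "tx": 0.3, "ty": 0, "tz": 0, "turn": 0}, {"jaw": 0, "tx": 0.33, "ty": 0, "tz": 0, "turn": 0}])

```text
t: 9.65
tool_pos: [0.4455, -0.0436, 0.1214]
orientation: [2.315, 2.123, -0.002]
force: [-1.3, -6.3, 0.9]
opening: 0.0244
```

Run:
```python
from h import *
need(ov(-2,-160,.121),ov(-2,-82,.121));inov()
im,d,c=snap('scene','s5'); Q=tray('s5')
cv2.imwrite('pics/s5c.png',cv2.convertScaleAbs(cv2.resize(im[90:290,170:480],None,fx=2.5,fy=2.5,interpolation=cv2.INTER_CUBIC),alpha=1.5))
```

```text
pos [ 0.4455 -0.0436  0.1214] yawx 85.03 tilt [-3.0e-04 -1.2e-03 -1.0e+00] q [-1.210e+01 -1.490e+01  1.128e+02 -1.000e-01  8.210e+01 -7.100e+00] F [-1.3 -6.3  0.9] op 0.0244 t 9.65
(np.float64(0.4539406017056394), np.float64(0.0582555864557297), 0.121, 85.1) tx 0.3408 ty -0.0013 tz 0.0010 turn -0.0004
(np.float64(0.46060312171035406), np.float64(0.13597051955862038), 0.121, 85.1) tx 0.6008 ty -0.0016 tz 0.0007 turn -0.0004
oven frame mm -1.7 -262.3 121.4
s5 rim rect (array([ -10.5, -150.4]), array([274.5, 125.4]), 89.51, 233)
```

View pics/s5c.png

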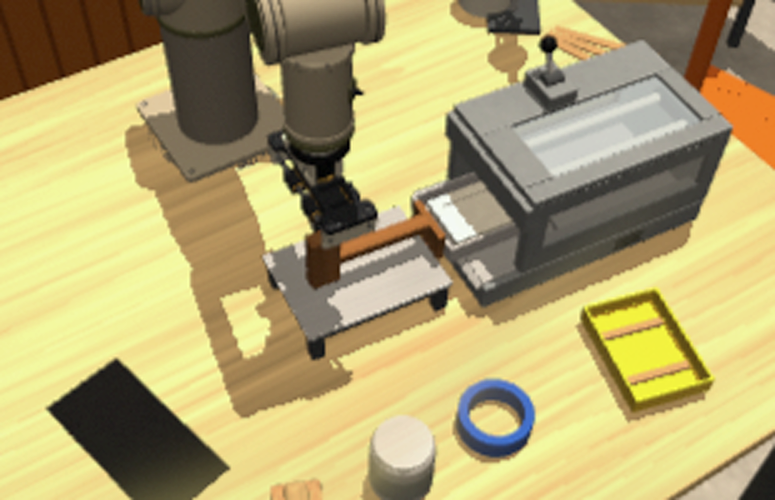

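The tray is halfway in and the flap rides on its walls. I'll carry on.

Emit:
drive_tool(steps=[{"jaw": 0, "tx": 0.03, "ty": 0, "tz": 0, "turn": 0}, {"jaw": 0, "tx": 0.06, "ty": 0, "tz": 0, "turn": 0}, {"jaw": 0, "tx": 0.09, "ty": 0, "tz": 0, "turn": 0}, {"jaw": 0, "tx": 0.12, "ty": 0, "tz": 0, "turn": 0}, {"jaw": 0, "tx": 0.15, "ty": 0, "tz": 0, "turn": 0}, {"jaw": 0, "tx": 0.18, "ty": 0, "tz": 0, "turn": 0}, {"jaw": 0, "tx": 0.21, "ty": 0, "tz": 0, "turn": 0}, {"jaw": 0, "tx": 0.24, "ty": 0, "tz": 0, "turn": 0}, {"jaw": 0, "tx": 0.27, "ty": 0, "tz": 0, "turn": 0}, {"jaw": 0, "tx": 0.3, "ty": 0, "tz": 0, "turn": 0}, {"jaw": 0, "tx": 0.33, "ty": 0, "tz": 0, "turn": 0}])

```text
t: 10.8
tool_pos: [0.4536, 0.0548, 0.1211]
orientation: [2.316, 2.123, -0.003]
force: [-1.1, -8.0, 2.2]
opening: 0.025
```

Run:
```python
from h import *
need(ov(-2,-82,.121));inov()
im,d,c=snap('scene','s6')
cv2.imwrite('pics/s6c.png',cv2.convertScaleAbs(cv2.resize(im[90:290,170:480],None,fx=2.5,fy=2.5,interpolation=cv2.INTER_CUBIC),alpha=1.5))
```

```text
pos [0.4536 0.0548 0.1211] yawx 85.03 tilt [-0.0013 -0.0012 -1.    ] q [ 5.000e-01 -1.320e+01  1.114e+02 -1.000e-01  8.190e+01  5.500e+00] F [-1.1 -8.   2.2] op 0.025 t 10.8
(np.float64(0.46060312171035406), np.float64(0.13597051955862038), 0.121, 85.1) tx 0.2715 ty -0.0003 tz -0.0000 turn -0.0004
oven frame mm -2.0 -163.5 121.1
```

View pics/s6c.png

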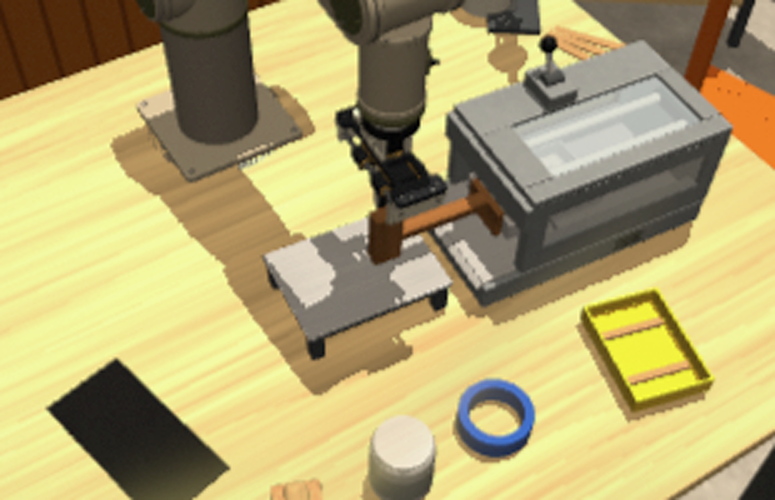

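Emit:
drive_tool(steps=[{"jaw": 0, "tx": 0.03, "ty": 0, "tz": 0, "turn": 0}, {"jaw": 0, "tx": 0.06, "ty": 0, "tz": 0, "turn": 0}, {"jaw": 0, "tx": 0.09, "ty": 0, "tz": 0, "turn": 0}, {"jaw": 0, "tx": 0.12, "ty": 0, "tz": 0, "turn": 0}, {"jaw": 0, "tx": 0.15, "ty": 0, "tz": 0, "turn": 0}, {"jaw": 0, "tx": 0.18, "ty": 0, "tz": 0, "turn": 0}, {"jaw": 0, "tx": 0.21, "ty": 0, "tz": 0, "turn": 0}, {"jaw": 0, "tx": 0.24, "ty": 0, "tz": 0, "turn": 0}, {"jaw": 0, "tx": 0.265, "ty": 0, "tz": 0, "turn": 0}, {"jaw": 0, "tx": 0.28, "ty": 0, "tz": 0, "turn": 0}, {"jaw": 0, "tx": 0.28, "ty": 0, "tz": 0, "turn": 0}])

```text
t: 11.95
tool_pos: [0.4606, 0.1394, 0.1207]
orientation: [-2.313, -2.123, 0.002]
force: [-0.5, -0.3, -1.1]
opening: 0.0247
```

Run:
```python
from h import *
need(ov(-2,-82,.121));inov()
im,d,c=snap('scene','s7')
cv2.imwrite('pics/s7c.png',cv2.convertScaleAbs(cv2.resize(im[90:240,300:480],None,fx=4,fy=4,interpolation=cv2.INTER_CUBIC),alpha=1.7))
im,d,c=snap('side','d7')
cv2.imwrite('pics/d7c.png',cv2.convertScaleAbs(cv2.resize(im[200:400,150:450],None,fx=2.5,fy=2.5,interpolation=cv2.INTER_CUBIC),alpha=1.7))
```

```text
pos [0.4606 0.1394 0.1207] yawx 85.09 tilt [-2.e-03  6.e-04 -1.e+00] q [ 1.070e+01 -9.100e+00  1.079e+02  1.000e-01  8.130e+01  1.560e+01] F [-0.5 -0.3 -1.1] op 0.0247 t 11.95
(np.float64(0.46060312171035406), np.float64(0.13597051955862038), 0.121, 85.1) tx -0.0114 ty 0.0011 tz -0.0010 turn -0.0001
oven frame mm -2.3 -78.6 120.7
```

View pics/s7c.png

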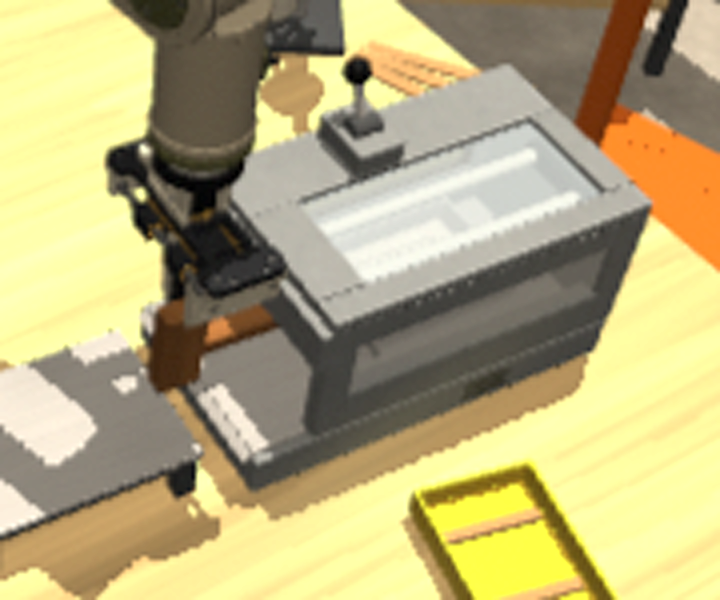

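View pics/d7c.png

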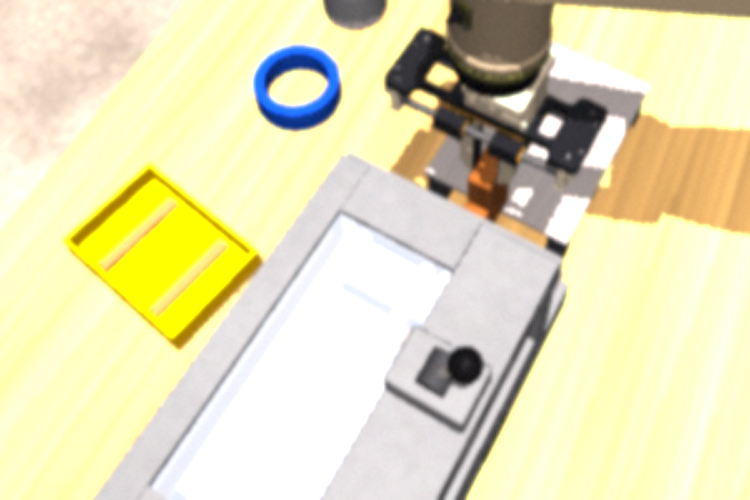

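The push force has dropped, which fits the tray being free and the flap resting on the bar. Blade depth is +99 mm, so the tray middle is at about +184 mm. I'll withdraw straight back.

Emit:
drive_tool(steps=[{"jaw": 0, "tx": -0.03, "ty": 0, "tz": 0, "turn": 0}, {"jaw": 0, "tx": -0.07, "ty": 0, "tz": 0, "turn": 0}, {"jaw": 0, "tx": -0.12, "ty": 0, "tz": 0, "turn": 0}, {"jaw": 0, "tx": -0.17, "ty": 0, "tz": 0, "turn": 0}, {"jaw": 0, "tx": -0.22, "ty": 0, "tz": 0, "turn": 0}, {"jaw": 0, "tx": -0.27, "ty": 0, "tz": 0, "turn": 0}, {"jaw": 0, "tx": -0.32, "ty": 0, "tz": 0, "turn": 0}, {"jaw": 0, "tx": -0.37, "ty": 0, "tz": 0, "turn": 0}, {"jaw": 0, "tx": -0.42, "ty": 0, "tz": 0, "turn": 0}, {"jaw": 0, "tx": -0.48, "ty": 0, "tz": 0, "turn": 0}, {"jaw": 0, "tx": -0.54, "ty": 0, "tz": 0, "turn": 0}, {"jaw": 0, "tx": -0.6, "ty": 0, "tz": 0, "turn": 0}])

```text
t: 13.25
tool_pos: [0.4454, -0.0418, 0.1214]
orientation: [2.316, 2.123, 0.0]
force: [0.2, -0.7, -1.6]
opening: 0.0252
```

Run:
```python
from h import *
need((.4349,-.399,.14,17.7),ov(-2,-470,.14));inov()
im,d,c=snap('scene','s8')
cv2.imwrite('pics/s8c.png',cv2.convertScaleAbs(cv2.resize(im[90:240,300:480],None,fx=4,fy=4,interpolation=cv2.INTER_CUBIC),alpha=1.7))
p,_=pts('s8');q=p[:,:2]-O;Q=np.c_[q@ux,q@uy,p[:,2]]*1000
for x in(-70,60):
    k=(abs(Q[:,0]-x)<18)&(abs(Q[:,1])<60)&(Q[:,2]>64)&(Q[:,2]<150);print(x,k.sum(),np.polyfit(Q[k][:,2],Q[k][:,1],1) if k.sum()>5 else'')
P0=state()[1][:2];q=p[:,:2]-P0;s=q@uy;l=q@ux;k=(s>.035)&(s<.165)&(abs(l)<.02)&(p[:,2]>.1)&(p[:,2]<.16)
print(np.polyfit(s[k],p[k,2],1),np.polyfit(s[k],l[k],1))
```

```text
pos [ 0.4454 -0.0418  0.1214] yawx 85.02 tilt [ 1.e-04 -0.e+00 -1.e+00] q [-11.9 -15.  112.9  -0.   82.1  -7. ] F [ 0.2 -0.7 -1.6] op 0.0252 t 13.25
(0.4349, -0.399, 0.14, 17.7) tx -1.1891 ty 0.0683 tz -0.0620 turn 0.3740
(np.float64(0.4274613555330555), np.float64(-0.25061145536345125), 0.14, 85.1) tx -0.6985 ty 0.0006 tz -0.0620 turn -0.0004
oven frame mm -1.9 -260.4 121.4
-70 89 [  0.2588757  -31.02218013]
60 116 [  0.32108465 -38.30981691]
[-0.02330163  0.11880274] [-0.00386452  0.0006053 ]
```

View pics/s8c.png

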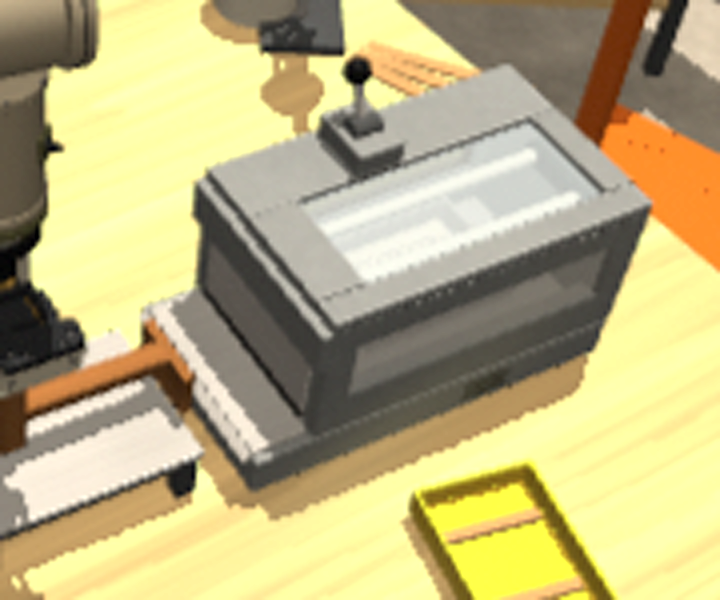

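Run:
```python
from h import *
for n in('scene0','s8'):
    p,_=pts(n);q=p[:,:2]-O;Q=np.c_[q@ux,q@uy,p[:,2]]*1000
    k=(abs(Q[:,0])<80)&(abs(Q[:,1])<60)&(Q[:,2]>75)&(Q[:,2]<145)&(Q[:,1]>-20);print(n,k.sum(),np.polyfit(Q[k][:,2],Q[k][:,1],1),np.median(Q[k][:,1]))
```

```text
scene0 314 [-0.00093841 -0.78788492] -0.8346256206770204
s8 319 [-0.00558626 -0.27451258] -0.8648338184438448
```

The flap matches its first-picture plane (slope -0.006, and -0.86 mm against -0.83), so it is shut. Now the rake goes back to its mat.

Emit:
drive_tool(steps=[{"jaw": 0, "tx": -0.1, "ty": 0, "tz": -0.06, "turn": 0}, {"jaw": 0, "tx": -0.22, "ty": 0, "tz": -0.06, "turn": 0}, {"jaw": 0, "tx": -0.35, "ty": 0, "tz": -0.06, "turn": 0}, {"jaw": 0, "tx": -0.48, "ty": 0, "tz": -0.06, "turn": 0}, {"jaw": 0, "tx": -0.61, "ty": 0.01, "tz": -0.06, "turn": 0.04}, {"jaw": 0, "tx": -0.74, "ty": 0.02, "tz": -0.06, "turn": 0.08}, {"jaw": 0, "tx": -0.87, "ty": 0.04, "tz": -0.06, "turn": 0.12}, {"jaw": 0, "tx": -1, "ty": 0.068, "tz": -0.06, "turn": 0.16}, {"jaw": 0, "tx": -1, "ty": 0.068, "tz": -0.06, "turn": 0.2}, {"jaw": 0, "tx": -1, "ty": 0.068, "tz": -0.06, "turn": 0.24}, {"jaw": 0, "tx": -1, "ty": 0.068, "tz": -0.06, "turn": 0.28}, {"jaw": 0, "tx": -1, "ty": 0.068, "tz": -0.06, "turn": 0.32}])

```text
t: 14.5
tool_pos: [0.4397, -0.3414, 0.1391]
orientation: [-3.054, -0.736, 0.0]
force: [-0.8, 0.1, -2.5]
opening: 0.0246
```

Run:
```python
from h import *
need((.4349,-.399,.11,17.7),(.4349,-.399,.065,17.7))
```

```text
pos [ 0.4397 -0.3414  0.1391] yawx 27.11 tilt [-3.e-04  5.e-04 -1.e+00] q [-43.1   2.1  95.2   0.   82.7  19.8] F [-0.8  0.1 -2.5] op 0.0246 t 14.5
(0.4349, -0.399, 0.11, 17.7) tx -0.1017 ty 0.1636 tz 0.0970 turn 0.0523
(0.4349, -0.399, 0.065, 17.7) tx -0.1017 ty 0.1637 tz 0.2470 turn 0.0523
```

Emit:
drive_tool(steps=[{"jaw": 0, "tx": -0.05, "ty": 0.08, "tz": 0.05, "turn": 0.025}, {"jaw": 0, "tx": -0.102, "ty": 0.164, "tz": 0.1, "turn": 0.052}, {"jaw": 0, "tx": -0.102, "ty": 0.164, "tz": 0.15, "turn": 0.052}, {"jaw": 0, "tx": -0.102, "ty": 0.164, "tz": 0.2, "turn": 0.052}, {"jaw": 0, "tx": -0.102, "ty": 0.164, "tz": 0.24, "turn": 0.052}, {"jaw": 0, "tx": -0.102, "ty": 0.164, "tz": 0.26, "turn": 0.052}, {"jaw": 0, "tx": -0.102, "ty": 0.164, "tz": 0.27, "turn": 0.052}, {"jaw": 0, "tx": -0.102, "ty": 0.164, "tz": 0.274, "turn": 0.052}, {"jaw": 0, "tx": -0.102, "ty": 0.164, "tz": 0.274, "turn": 0.052}])

```text
t: 15.4
tool_pos: [0.4363, -0.3989, 0.0578]
orientation: [3.102, 0.494, 0.001]
force: [0.8, -0.0, -0.5]
opening: 0.0246
```

Emit:
drive_tool(steps=[{"jaw": 0.4, "tx": 0, "ty": 0, "tz": 0.002, "turn": 0}, {"jaw": 0.5, "tx": 0, "ty": 0, "tz": 0.002, "turn": 0}, {"jaw": 0.7, "tx": 0, "ty": 0, "tz": 0.002, "turn": 0}, {"jaw": 0.8, "tx": 0, "ty": 0, "tz": 0.002, "turn": 0}, {"jaw": 0.8, "tx": 0, "ty": 0, "tz": 0.002, "turn": 0}, {"jaw": 0.8, "tx": 0, "ty": 0, "tz": 0.002, "turn": 0}, {"jaw": 0.8, "tx": 0, "ty": 0, "tz": -0.1, "turn": 0}, {"jaw": 0.8, "tx": 0, "ty": 0, "tz": -0.25, "turn": 0}, {"jaw": 0.8, "tx": 0, "ty": 0, "tz": -0.4, "turn": 0}, {"jaw": 0.8, "tx": 0, "ty": 0, "tz": -0.55, "turn": 0}, {"jaw": 0.8, "tx": 0, "ty": 0, "tz": -0.7, "turn": 0}, {"jaw": 0.8, "tx": 0, "ty": 0, "tz": -0.7, "turn": 0}])

```text
t: 16.6
tool_pos: [0.4381, -0.4014, 0.276]
orientation: [3.092, 0.492, 0.011]
force: [-0.4, -0.1, 0.5]
opening: 0.0743
```

Run:
```python
from h import *
need((.44,-.1,.38,17.7),(.42,.0,.38,40))
im,d,c=snap('wrist','w9')
cv2.imwrite('pics/w9b.png',cv2.convertScaleAbs(im,alpha=2))
p,c,b=wrake('w9')
g=p[b(.36,.5,-.46,-.33,.09,.104)];G=g[:,:2].mean(0);print('grip top',rect(g),np.median(g[:,2]))
t=p[b(.3,.68,-.5,-.2,.046,.058)];u=np.array([np.cos(.31),np.sin(.31)])
for i in range(3):
    q=t[:,:2]-G;s=q@u;l=q@[-u[1],u[0]];k=(s>.035)&(s<.155)&(abs(l)<.02)
    vx,vy,x,y=cv2.fitLine(t[k][:,:2].astype(np.float32),cv2.DIST_HUBER,0,.001,.001).ravel();u=np.array([vx,vy])*np.sign(vx)
print('yaw',np.degrees(np.arctan2(u[1],u[0])),'pitch',np.polyfit(s[k],t[k][:,2],1))
```

```text
pos [ 0.4381 -0.4014  0.276 ] yawx 18.09 tilt [ 0.0087 -0.0095 -0.9999] q [-47.4   4.6  78.4   0.   96.3  24.5] F [-0.4 -0.1  0.5] op 0.0743 t 16.6
(0.44, -0.1, 0.38, 17.7) tx 0.3197 ty -0.9490 tz -0.3560 turn 0.0022
(0.42, 0.0, 0.38, 40) tx 0.3598 ty -1.2865 tz -0.3597 turn -0.1217
grip top (array([ 434.4, -397.3]), array([43.9, 25.6]), 17.81, 718) 0.0946309579788531
yaw 18.582674 pitch [-0.00108944  0.04986151]
```

View pics/w9b.png

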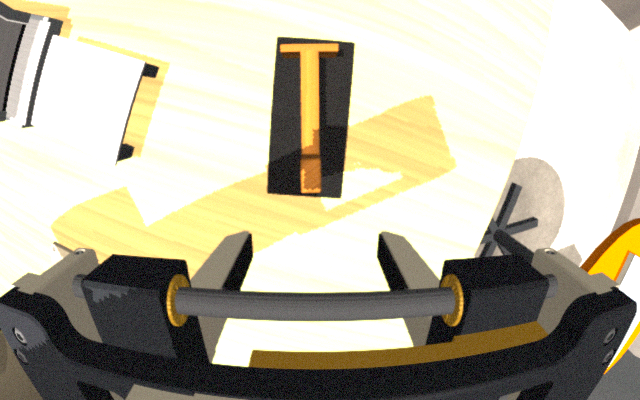

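The rake stands upright on its mat: bar pitch is 0, grip top is at (0.434,-0.397) and yaw is about 18.3°, as at the start. Next is the switch, with the fingers closed.

Run:
```python
from h import *
need((.42,-.11,.38,80),(.36,.2,.38,150),ov(-150,140,.38,175.1))
```

```text
pos [ 0.4374 -0.4006  0.2721] yawx 18.09 tilt [ 0.0056 -0.0061 -1.    ] q [-47.4   4.8  78.6  -0.   96.1  24.5] F [ 1.1 -0.6 -0.7] op 0.074 t 16.65
(0.42, -0.11, 0.38, 80) tx 0.2469 ty -0.9360 tz -0.3659 turn -0.3440
(0.36, 0.2, 0.38, 150) tx 0.3776 ty -1.9803 tz -0.3733 turn -0.7329
(np.float64(0.33210657481059547), np.float64(0.369800879937332), 0.38, 175.1) tx 0.4649 ty -2.5472 tz -0.3773 turn -0.8723
```

Emit:
drive_tool(steps=[{"jaw": 0, "tx": 0, "ty": 0, "tz": -0.16, "turn": 0}, {"jaw": 0, "tx": 0.03, "ty": -0.1, "tz": -0.3, "turn": -0.04}, {"jaw": 0, "tx": 0.06, "ty": -0.24, "tz": -0.36, "turn": -0.08}, {"jaw": 0, "tx": 0.1, "ty": -0.38, "tz": -0.36, "turn": -0.12}, {"jaw": 0, "tx": 0.14, "ty": -0.52, "tz": -0.36, "turn": -0.165}, {"jaw": 0, "tx": 0.17, "ty": -0.66, "tz": -0.36, "turn": -0.21}, {"jaw": 0, "tx": 0.21, "ty": -0.8, "tz": -0.36, "turn": -0.255}, {"jaw": 0, "tx": 0.25, "ty": -0.94, "tz": -0.36, "turn": -0.3}, {"jaw": 0, "tx": 0.25, "ty": -1, "tz": -0.36, "turn": -0.345}, {"jaw": 0, "tx": 0.25, "ty": -1, "tz": -0.36, "turn": -0.39}, {"jaw": 0, "tx": 0.25, "ty": -1, "tz": -0.36, "turn": -0.435}])

```text
t: 17.75
tool_pos: [0.4136, -0.0895, 0.3737]
orientation: [-2.084, -2.349, 0.001]
force: [0.2, 0.6, 0.2]
opening: 0.0006
```

Run:
```python
from h import *
need((.36,.15,.38,150),ov(-150,140,.38,175.1))
```

```text
pos [ 0.4136 -0.0895  0.3737] yawx 96.82 tilt [-1.6e-03  5.0e-04 -1.0e+00] q [-19.2 -19.3  90.1  -0.  109.3 -26. ] F [0.2 0.6 0.2] op 0.0006 t 17.75
(0.36, 0.15, 0.38, 150) tx 0.8138 ty -0.0827 tz -0.0201 turn -0.2954
(np.float64(0.33210657481059547), np.float64(0.369800879937332), 0.38, 175.1) tx 1.5523 ty -0.0880 tz -0.0196 turn -0.4349
```

Emit:
drive_tool(steps=[{"jaw": 0, "tx": 0.1, "ty": -0.02, "tz": -0.02, "turn": -0.045}, {"jaw": 0, "tx": 0.22, "ty": -0.03, "tz": -0.02, "turn": -0.09}, {"jaw": 0, "tx": 0.36, "ty": -0.04, "tz": -0.02, "turn": -0.135}, {"jaw": 0, "tx": 0.5, "ty": -0.06, "tz": -0.02, "turn": -0.18}, {"jaw": 0, "tx": 0.64, "ty": -0.07, "tz": -0.02, "turn": -0.225}, {"jaw": 0, "tx": 0.78, "ty": -0.08, "tz": -0.02, "turn": -0.27}, {"jaw": 0, "tx": 0.9, "ty": -0.09, "tz": -0.02, "turn": -0.315}, {"jaw": 0, "tx": 1, "ty": -0.09, "tz": -0.02, "turn": -0.36}, {"jaw": 0, "tx": 1, "ty": -0.09, "tz": -0.02, "turn": -0.4}, {"jaw": 0, "tx": 1, "ty": -0.09, "tz": -0.02, "turn": -0.435}, {"jaw": 0, "tx": 1, "ty": -0.09, "tz": -0.02, "turn": -0.435}])

```text
t: 18.85
tool_pos: [0.3534, 0.2049, 0.3796]
orientation: [-0.141, -3.136, 0.002]
force: [0.3, -0.2, -0.6]
opening: 0.0003
```

Run:
```python
from h import *
need(ov(-150,140,.38,175.1),ov(-150,140,.265,175.1))
```

```text
pos [0.3534 0.2049 0.3796] yawx 174.84 tilt [-0.0023 -0.001  -1.    ] q [ 22.9 -21.3  91.1  -0.  110.4 -61.9] F [ 0.3 -0.2 -0.6] op 0.0003 t 18.85
(np.float64(0.33210657481059547), np.float64(0.369800879937332), 0.38, 175.1) tx 0.1200 ty 0.5410 tz -0.0018 turn -0.0015
(np.float64(0.33210657481059547), np.float64(0.369800879937332), 0.265, 175.1) tx 0.1192 ty 0.5414 tz 0.3815 turn -0.0015
```

Emit:
drive_tool(steps=[{"jaw": 0, "tx": 0.1, "ty": 0.1, "tz": 0, "turn": 0}, {"jaw": 0, "tx": 0.12, "ty": 0.25, "tz": 0, "turn": 0}, {"jaw": 0, "tx": 0.12, "ty": 0.4, "tz": 0, "turn": 0}, {"jaw": 0, "tx": 0.12, "ty": 0.54, "tz": 0, "turn": 0}, {"jaw": 0, "tx": 0.12, "ty": 0.54, "tz": 0.12, "turn": 0}, {"jaw": 0, "tx": 0.12, "ty": 0.54, "tz": 0.26, "turn": 0}, {"jaw": 0, "tx": 0.12, "ty": 0.54, "tz": 0.38, "turn": 0}, {"jaw": 0, "tx": 0.12, "ty": 0.54, "tz": 0.38, "turn": 0}, {"jaw": 0, "tx": 0.12, "ty": 0.54, "tz": 0.38, "turn": 0}])

```text
t: 19.75
tool_pos: [0.3327, 0.3688, 0.267]
orientation: [-0.149, -3.137, 0.002]
force: [1.2, -0.5, -0.1]
opening: 0.0009
```

Run:
```python
from h import *
need(ov(-120,140,.265,175.1),ov(-62,140,.265,175.1));inov()
im,d,c=snap('scene','s11')
cv2.imwrite('pics/s11c.png',cv2.convertScaleAbs(cv2.resize(im[70:220,300:480],None,fx=4,fy=4,interpolation=cv2.INTER_CUBIC),alpha=1.7))
```

```text
pos [0.3327 0.3688 0.267 ] yawx 174.55 tilt [-0.0014 -0.0012 -1.    ] q [ 42.   -9.7  93.2   0.   96.6 -42.5] F [ 1.2 -0.5 -0.1] op 0.0009 t 19.75
(np.float64(0.3619969336963227), np.float64(0.367238372243211), 0.265, 175.1) tx -0.0978 ty 0.0042 tz 0.0066 turn -0.0031
(np.float64(0.41978496087539524), np.float64(0.3622841907012437), 0.265, 175.1) tx -0.2912 ty 0.0060 tz 0.0064 turn -0.0031
oven frame mm -149.4 139.0 267.0
```

View pics/s11c.png

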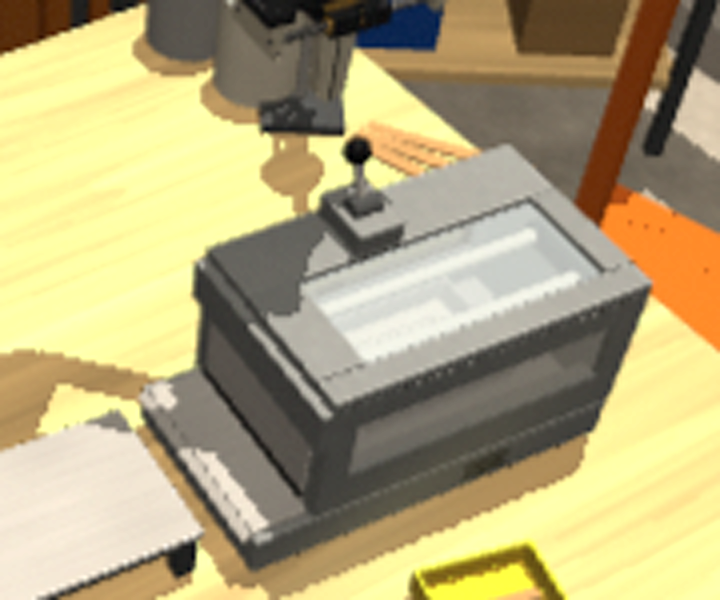

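The ball at crop (358,150) still leans to -x, and the fingers are behind it on the robot's side. I'll push.

Emit:
drive_tool(steps=[{"jaw": 0, "tx": -0.05, "ty": 0.004, "tz": 0.006, "turn": 0}, {"jaw": 0, "tx": -0.09, "ty": 0.004, "tz": 0.006, "turn": 0}, {"jaw": 0, "tx": -0.12, "ty": 0.004, "tz": 0.006, "turn": 0}, {"jaw": 0, "tx": -0.15, "ty": 0.004, "tz": 0.006, "turn": 0}, {"jaw": 0, "tx": -0.18, "ty": 0.004, "tz": 0.006, "turn": 0}, {"jaw": 0, "tx": -0.21, "ty": 0.004, "tz": 0.006, "turn": 0}, {"jaw": 0, "tx": -0.24, "ty": 0.004, "tz": 0.006, "turn": 0}, {"jaw": 0, "tx": -0.265, "ty": 0.004, "tz": 0.006, "turn": 0}, {"jaw": 0, "tx": -0.28, "ty": 0.004, "tz": 0.006, "turn": 0}, {"jaw": 0, "tx": -0.29, "ty": 0.004, "tz": 0.006, "turn": 0}, {"jaw": 0, "tx": -0.29, "ty": 0.004, "tz": 0.006, "turn": 0}])

```text
t: 20.9
tool_pos: [0.4199, 0.3624, 0.2653]
orientation: [-0.146, -3.138, 0.0]
force: [0.1, 0.9, -0.8]
opening: 0.0004
```

Run:
```python
from h import *
need(ov(-120,140,.265,175.1),ov(-62,140,.265,175.1));inov()
im,d,c=snap('scene','s12')
cv2.imwrite('pics/s12c.png',cv2.convertScaleAbs(cv2.resize(im[70:220,300:480],None,fx=4,fy=4,interpolation=cv2.INTER_CUBIC),alpha=1.7))
```

```text
pos [0.4199 0.3624 0.2653] yawx 174.67 tilt [-2.e-04 -1.e-04 -1.e+00] q [ 35.5  -0.7  84.9  -0.   95.8 -49.2] F [ 0.1  0.9 -0.8] op 0.0004 t 20.9
(np.float64(0.3619969336963227), np.float64(0.367238372243211), 0.265, 175.1) tx 0.1936 ty -0.0019 tz 0.0009 turn -0.0024
(np.float64(0.41978496087539524), np.float64(0.3622841907012437), 0.265, 175.1) tx 0.0003 ty -0.0004 tz 0.0009 turn -0.0024
oven frame mm -61.9 140.1 265.3
```

View pics/s12c.png

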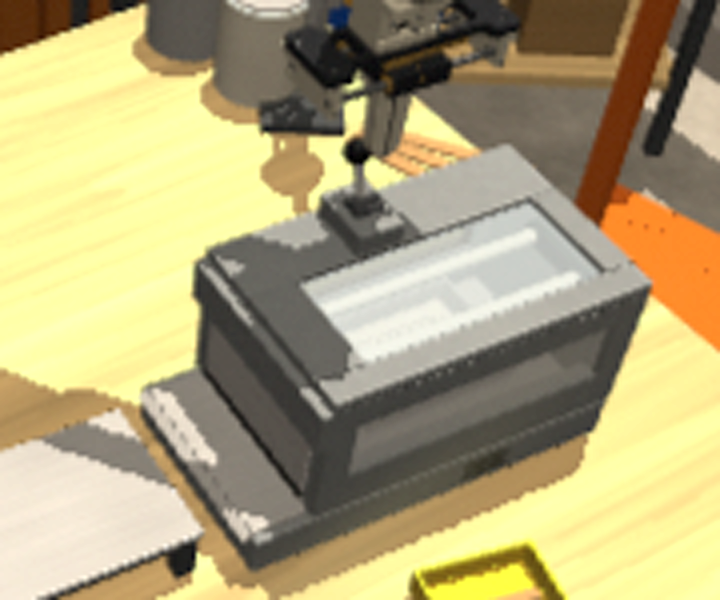

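The fingers missed the ball: they are at crop (390,140) and the ball is unmoved at (357,150). I'll project both to see the true offset.

Run:
```python
from h import *
im,d,c=load('s12')
def proj(p):
    q=att(c).T@(np.array(p)-c['eye']);return np.array([c['fx']*q[0]/q[2]+c['cx'],c['fy']*q[1]/q[2]+c['cy']]),q[2]
def crop(p): u,z=proj(p); return ((u-[300,70])*4).round(),round(z,3)
print('tcp',crop((.4199,.3624,.2653)),'ball exp',crop(ov(-96.4,140,.282)[:3]),'on',crop(ov(-43.6,140,.282)[:3]),'pivot',crop(ov(-70,140,.234)[:3]))
P=cloud(d,c)
for (x,y) in((357,150),(358,146),(360,180),(385,140),(388,130),(360,200)):
    u=300+x//4;v=70+y//4; print((x,y),d[v,u],P[v,u], 'ovn',((P[v,u,:2]-O)@ux*1000).round(),((P[v,u,:2]-O)@uy*1000).round())
im,d,c=snap('side','d12')
cv2.imwrite('pics/d12c.png',cv2.convertScaleAbs(cv2.resize(im[250:400,200:400],None,fx=4,fy=4,interpolation=cv2.INTER_CUBIC),alpha=1.7))
```

```text
tcp (array([371., 188.]), np.float64(1.444)) ball exp (array([353., 151.]), np.float64(1.449)) on (array([385., 185.]), np.float64(1.421)) pivot (array([360., 209.]), np.float64(1.473))
(357, 150) 1.4342396 [0.3945711  0.36004754 0.29305736] ovn -87.0 136.0
(358, 146) 1.4324267 [0.39323381 0.36045823 0.29638963] ovn -88.0 136.0
(360, 180) 1.4559648 [0.40324206 0.36383193 0.26157309] ovn -79.0 140.0
(385, 140) 1.3934221 [0.4268169  0.35975828 0.32365582] ovn -55.0 138.0
(388, 130) 1.3819731 [0.42835844 0.36006724 0.33726382] ovn -53.0 139.0
(360, 200) 1.4617946 [0.41217001 0.35971497 0.24667673] ovn -69.0 137.0
```

View pics/d12c.png

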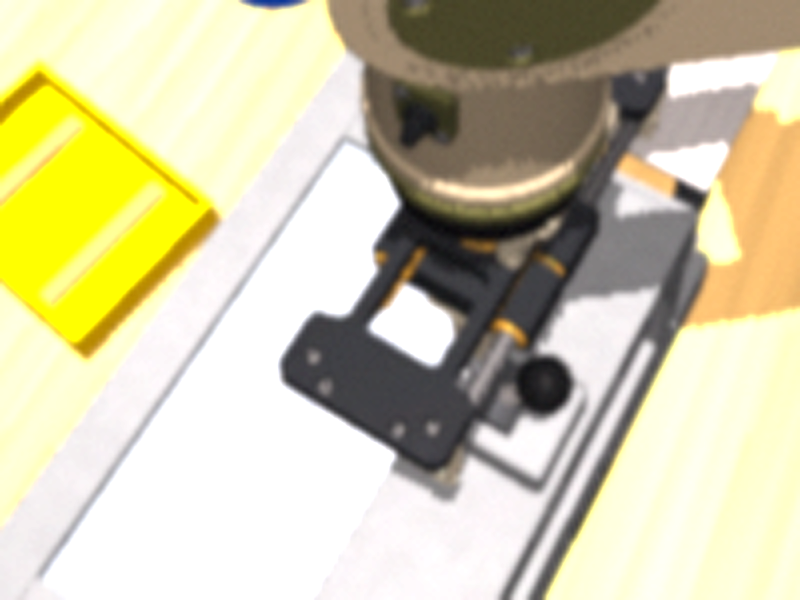

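Run:
```python
from h import *
im,d,c=load('s12')
r=cv2.resize(im[75:135,370:430],None,fx=10,fy=10,interpolation=cv2.INTER_NEAREST);cv2.imwrite('pics/z12.png',cv2.convertScaleAbs(r,alpha=2))
P=cloud(d,c)
for v in range(96,126,2): print(v,[ (int(P[v,u,2]*1000),int(((P[v,u,:2]-O)@ux)*1000),int(((P[v,u,:2]-O)@uy)*1000)) for u in range(386,404,3)])
```

```text
96 [(1, -456, 410), (2, -448, 422), (359, -65, 121), (359, -60, 130), (358, -57, 141), (355, -55, 152)]
98 [(5, -438, 398), (3, -434, 413), (350, -65, 123), (353, -57, 130), (350, -56, 141), (347, -55, 154)]
100 [(3, -426, 391), (5, -418, 402), (345, -61, 122), (347, -54, 129), (343, -54, 142), (-2, -402, 462)]
102 [(2, -415, 384), (1, -410, 398), (337, -60, 122), (336, -56, 132), (335, -53, 142), (1, -385, 450)]
104 [(2, -402, 375), (296, -98, 142), (330, -58, 122), (325, -59, 136), (323, -56, 147), (5, -369, 437)]
106 [(293, -95, 128), (296, -88, 135), (320, -59, 125), (322, -52, 132), (311, -58, 151), (5, -356, 429)]
108 [(287, -92, 127), (289, -85, 135), (285, -84, 148), (311, -54, 136), (0, -355, 412), (9, -339, 417)]
110 [(1, -366, 353), (281, -83, 135), (0, -355, 379), (2, -346, 389), (8, -335, 397), (6, -330, 411)]
112 [(2, -353, 344), (275, -81, 134), (0, -344, 372), (0, -337, 384), (5, -325, 391), (10, -314, 399)]
114 [(0, -343, 338), (265, -80, 136), (4, -326, 359), (0, -325, 376), (-4, -323, 392), (213, -110, 219)]
116 [(239, -101, 141), (262, -74, 132), (239, -91, 161), (3, -309, 364), (215, -104, 201), (212, -102, 214)]
118 [(241, -90, 134), (251, -75, 135), (250, -71, 146), (214, -100, 185), (212, -97, 197), (215, -90, 205)]
120 [(244, -77, 125), (250, -67, 130), (248, -64, 142), (244, -63, 154), (212, -88, 191), (212, -82, 201)]
122 [(236, -75, 125), (246, -62, 127), (243, -59, 139), (238, -59, 153), (239, -54, 162), (214, -71, 192)]
124 [(238, -65, 118), (238, -59, 127), (242, -51, 134), (238, -50, 147), (238, -45, 157), (213, -62, 187)]
```

View pics/z12.png

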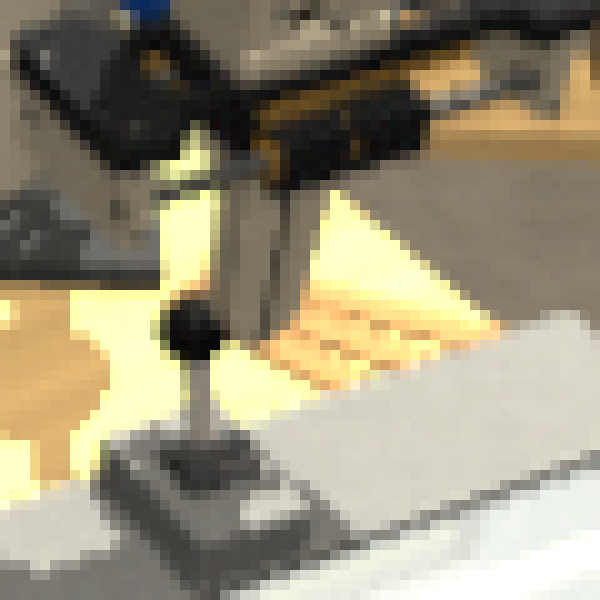

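Run:
```python
from h import *
for n,t in(('scene0',(.2355,.5512,.1789)),('s11',(.3327,.3688,.267)),('s12',(.4199,.3624,.2653)),('s2',(.4232,-.3004,.1406))):
    p,_=pts(n); q=p-np.array(t); r=np.hypot(q[:,0],q[:,1]); k=(r<.075)&(q[:,2]<.14)&(q[:,2]>-.06)
    h,e=np.histogram(q[k,2],bins=np.arange(-.06,.14,.01)); print(n,list(zip((e[:-1]*1000).round().astype(int),h)))
print(robot.pinch_z)
need(ov(-62,140,.265,175.1))
```

```text
scene0 [(np.int64(-60), np.int64(0)), (np.int64(-50), np.int64(0)), (np.int64(-40), np.int64(0)), (np.int64(-30), np.int64(0)), (np.int64(-20), np.int64(0)), (np.int64(-10), np.int64(0)), (np.int64(0), np.int64(0)), (np.int64(10), np.int64(0)), (np.int64(20), np.int64(0)), (np.int64(30), np.int64(1)), (np.int64(40), np.int64(11)), (np.int64(50), np.int64(18)), (np.int64(60), np.int64(25)), (np.int64(70), np.int64(23)), (np.int64(80), np.int64(21)), (np.int64(90), np.int64(26)), (np.int64(100), np.int64(22)), (np.int64(110), np.int64(8)), (np.int64(120), np.int64(4))]
s11 [(np.int64(-60), np.int64(58)), (np.int64(-50), np.int64(8)), (np.int64(-40), np.int64(18)), (np.int64(-30), np.int64(33)), (np.int64(-20), np.int64(4)), (np.int64(-10), np.int64(8)), (np.int64(0), np.int64(8)), (np.int64(10), np.int64(9)), (np.int64(20), np.int64(25)), (np.int64(30), np.int64(8)), (np.int64(40), np.int64(11)), (np.int64(50), np.int64(20)), (np.int64(60), np.int64(23)), (np.int64(70), np.int64(23)), (np.int64(80), np.int64(23)), (np.int64(90), np.int64(28)), (np.int64(100), np.int64(21)), (np.int64(1
[... 783 characters left out ...]
4(40)), (np.int64(-10), np.int64(128)), (np.int64(0), np.int64(46)), (np.int64(10), np.int64(24)), (np.int64(20), np.int64(29)), (np.int64(30), np.int64(7)), (np.int64(40), np.int64(0)), (np.int64(50), np.int64(1)), (np.int64(60), np.int64(0)), (np.int64(70), np.int64(0)), (np.int64(80), np.int64(0)), (np.int64(90), np.int64(0)), (np.int64(100), np.int64(0)), (np.int64(110), np.int64(0)), (np.int64(120), np.int64(2))]
-0.0188
pos [0.4195 0.3625 0.2654] yawx 174.69 tilt [-1.e-04  0.e+00 -1.e+00] q [ 35.5  -0.7  84.9   0.   95.8 -49.2] F [ 0.7  0.2 -0.1] op 0.0007 t 21.0
(np.float64(0.41978496087539524), np.float64(0.3622841907012437), 0.265, 175.1) tx -0.0010 ty -0.0008 tz 0.0012 turn -0.0023
```

Run:
```python
from h import *
t=np.array([.4312,-.3799,.2516])
im,d,c=load('w1');P=fish(d,c)
for u,v in((232,238),(230,250),(215,270),(400,238),(405,250),(420,275),(235,232),(330,178)): print((u,v),d[v,u].round(4),((P[v,u]-t)*1000).round(0))
t=np.array([.4196,.3625,.2654])
im,d,c=snap('wrist','w12');P=fish(d,c);cv2.imwrite('pics/w12b.png',cv2.convertScaleAbs(im,alpha=2))
np.save('pics/P12.npy',P)
```

```text
(232, 238) 0.1711 [-7. 47. 46.]
(230, 250) 0.1656 [-11.  45.  53.]
(215, 270) 0.1371 [-8. 46. 82.]
(400, 238) 0.1665 [ 24. -42.  51.]
(405, 250) 0.1553 [ 22. -43.  63.]
(420, 275) 0.1297 [ 22. -43.  89.]
(235, 232) 0.4895 [-145.   89. -251.]
(330, 178) 0.3631 [   5.  -18. -151.]
```

View pics/w12b.png

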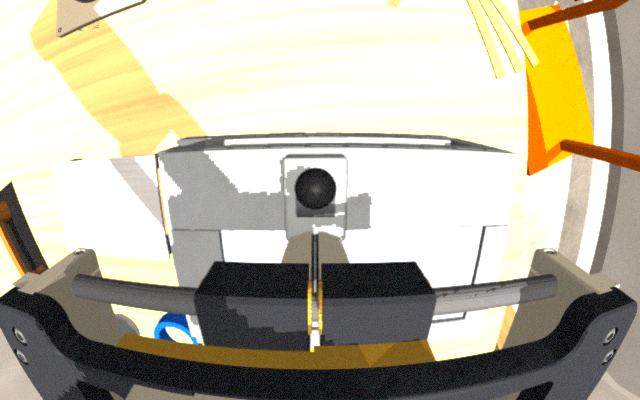

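```bash
python3 - <<'E'
from h import *
P=np.load('pics/P12.npy');t=np.array([.4196,.3625,.2654])
o=lambda p:(round((p[:2]-O)@ux*1000),round((p[:2]-O)@uy*1000),round(p[2]*1000))
for u,v in((316,188),(316,178),(316,200),(316,212),(316,225),(305,240),(312,236),(318,236),(325,240),(316,250),(300,250),(330,250),(290,260)): print((u,v),o(P[v,u]))
E
python3 - <<'E'
import cv2
im=cv2.imread('pics/w12.png')
cv2.imwrite('pics/w12z.png',cv2.convertScaleAbs(cv2.resize(im[140:270,250:380],None,fx=4.5,fy=4.5,interpolation=cv2.INTER_NEAREST),alpha=2.2))
E
```

```text
(316, 188) (-95, 141, 296)
(316, 178) (-100, 141, 293)
(316, 200) (-88, 141, 296)
(316, 212) (-63, 141, 245)
(316, 225) (-50, 141, 237)
(305, 240) (-72, 135, 318)
(312, 236) (-70, 139, 308)
(318, 236) (-70, 142, 309)
(325, 240) (-71, 146, 318)
(316, 250) (-70, 141, 326)
(300, 250) (-71, 133, 329)
(330, 250) (-71, 148, 330)
(290, 260) (-71, 129, 340)
```

View pics/w12z.png

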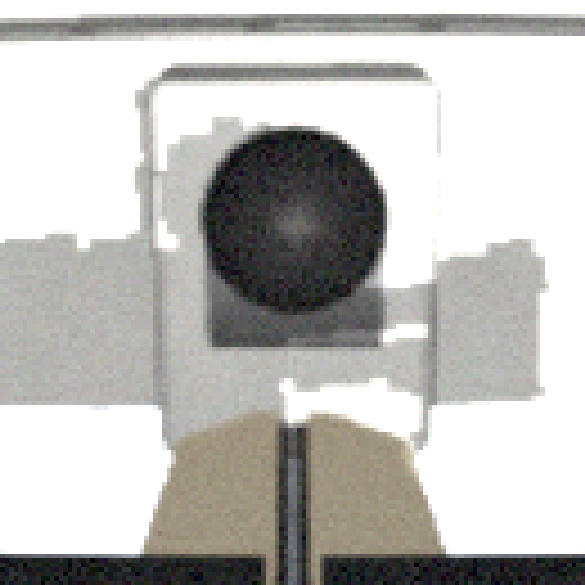

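Both cameras show the visible fingertips at about z 0.308, roughly 43 mm above the reported TCP, so the fingers passed over the ball (top 0.296). I'll go back over it, drop lower, and push in stages while watching the force.

Emit:
drive_tool(steps=[{"jaw": 0, "tx": 0, "ty": 0, "tz": -0.12, "turn": 0}, {"jaw": 0, "tx": 0.1, "ty": 0, "tz": -0.2, "turn": 0}, {"jaw": 0, "tx": 0.22, "ty": 0, "tz": -0.15, "turn": 0}, {"jaw": 0, "tx": 0.29, "ty": -0.002, "tz": -0.05, "turn": 0}, {"jaw": 0, "tx": 0.29, "ty": -0.002, "tz": 0.06, "turn": 0}, {"jaw": 0, "tx": 0.29, "ty": -0.002, "tz": 0.075, "turn": 0}, {"jaw": 0, "tx": 0.22, "ty": -0.002, "tz": 0.075, "turn": 0}, {"jaw": 0, "tx": 0.18, "ty": -0.002, "tz": 0.075, "turn": 0}, {"jaw": 0, "tx": 0.15, "ty": -0.002, "tz": 0.075, "turn": 0}, {"jaw": 0, "tx": 0.12, "ty": -0.002, "tz": 0.075, "turn": 0}])

```text
t: 22.05
tool_pos: [0.3847, 0.3655, 0.244]
orientation: [0.146, 3.138, 0.002]
force: [-1.5, 0.7, 1.5]
opening: 0.0003
```

Run:
```python
from h import *
need(ov(-72,140,.243,175.1));inov()
im,d,c=snap('wrist','w13');cv2.imwrite('pics/w13z.png',cv2.convertScaleAbs(cv2.resize(im[140:270,250:380],None,fx=4.5,fy=4.5,interpolation=cv2.INTER_NEAREST),alpha=2.2))
P=fish(d,c);o=lambda p:(round((p[:2]-O)@ux*1000),round((p[:2]-O)@uy*1000),round(p[2]*1000))
m=(im.max(2)<40)&(d>.05);p=P[m];q=np.c_[(p[:,:2]-O)@ux,(p[:,:2]-O)@uy,p[:,2]]*1000
k=(q[:,2]>265)&(q[:,2]<312)&(abs(q[:,1]-140)<30)&(abs(q[:,0]+70)<70);print('ball',k.sum(),np.percentile(q[k],[5,50,95],axis=0).round())
```

```text
pos [0.3847 0.3655 0.244 ] yawx 174.66 tilt [ 5.0e-04  1.1e-03 -1.0e+00] q [ 38.   -4.4  90.7   0.   93.6 -46.7] F [-1.5  0.7  1.5] op 0.0003 t 22.05
(np.float64(0.4098215079134862), np.float64(0.36313835993261734), 0.243, 175.1) tx -0.0843 ty -0.0002 tz 0.0033 turn -0.0024
oven frame mm -97.3 140.2 244.0
ball 132 [[-104.  138.  285.]
 [-103.  140.  299.]
 [-103.  141.  310.]]
```

View pics/w13z.png

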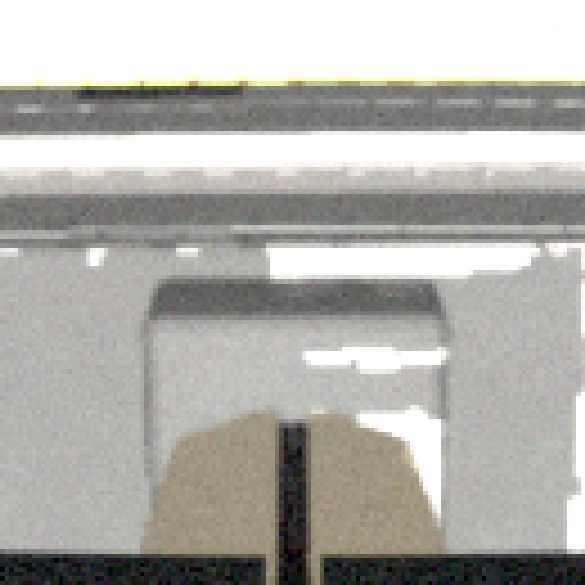

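Now the fingers cover the ball and a contact force shows, so it is being pushed. I'll go on in small rows.

Emit:
drive_tool(steps=[{"jaw": 0, "tx": -0.02, "ty": 0, "tz": 0, "turn": 0}, {"jaw": 0, "tx": -0.04, "ty": 0, "tz": 0, "turn": 0}, {"jaw": 0, "tx": -0.06, "ty": 0, "tz": 0, "turn": 0}, {"jaw": 0, "tx": -0.07, "ty": 0, "tz": 0, "turn": 0}, {"jaw": 0, "tx": -0.07, "ty": 0, "tz": 0, "turn": 0}])

```text
t: 22.6
tool_pos: [0.4051, 0.3631, 0.2426]
orientation: [0.146, 3.138, -0.001]
force: [1.0, -0.5, -0.6]
opening: 0.0008
```

Run:
```python
from h import *
need(ov(-65,140,.243,175.1));inov()
im,d,c=snap('scene','s14')
r=cv2.resize(im[75:135,370:430],None,fx=10,fy=10,interpolation=cv2.INTER_NEAREST);cv2.imwrite('pics/z14.png',cv2.convertScaleAbs(r,alpha=2))
p,cc=pts('s14');q=np.c_[(p[:,:2]-O)@ux,(p[:,:2]-O)@uy,p[:,2]]*1000
k=(cc.max(1)<30)&(q[:,2]>265)&(q[:,2]<312)&(abs(q[:,1]-140)<30)&(abs(q[:,0]+70)<70);print('ball',k.sum(),np.percentile(q[k],[5,50,95],axis=0).round())
```

```text
pos [0.4051 0.3631 0.2426] yawx 174.66 tilt [ 0.e+00 -3.e-04 -1.e+00] q [ 36.5  -2.2  88.8  -0.   93.5 -48.2] F [ 1.  -0.5 -0.6] op 0.0008 t 22.6
(np.float64(0.41679592498682255), np.float64(0.3625404414706558), 0.243, 175.1) tx -0.0390 ty 0.0018 tz -0.0013 turn -0.0024
oven frame mm -76.7 139.6 242.6
ball 32 [[-59. 128. 287.]
 [-50. 134. 295.]
 [-44. 144. 302.]]
```

View pics/z14.png

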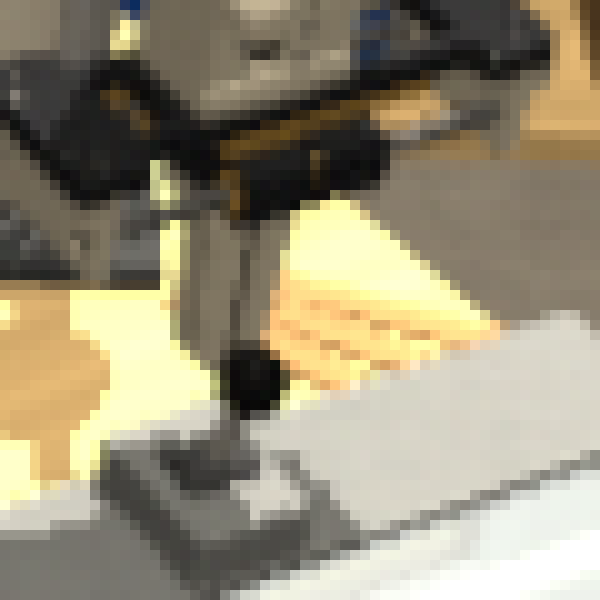

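The ball at (252,380) has moved over past upright. About 12 mm more.

Emit:
drive_tool(steps=[{"jaw": 0, "tx": -0.015, "ty": 0, "tz": 0, "turn": 0}, {"jaw": 0, "tx": -0.03, "ty": 0, "tz": 0, "turn": 0}, {"jaw": 0, "tx": -0.04, "ty": 0, "tz": 0, "turn": 0}, {"jaw": 0, "tx": -0.04, "ty": 0, "tz": 0, "turn": 0}])

```text
t: 23.05
tool_pos: [0.4168, 0.3621, 0.2425]
orientation: [-0.146, -3.138, 0.001]
force: [-1.2, -0.1, -1.4]
opening: 0.0005
```

```bash
cat > ball.py <<'E'
from h import *
import sys
n=sys.argv[1]
need(ov(-65,140,.243,175.1));inov()
im,d,c=snap('scene',n)
r=cv2.resize(im[75:135,370:430],None,fx=10,fy=10,interpolation=cv2.INTER_NEAREST);cv2.imwrite(f'pics/z_{n}.png',cv2.convertScaleAbs(r,alpha=2))
p,cc=pts(n);q=np.c_[(p[:,:2]-O)@ux,(p[:,:2]-O)@uy,p[:,2]]*1000
k=(cc.max(1)<30)&(q[:,2]>265)&(q[:,2]<312)&(abs(q[:,1]-140)<30)&(abs(q[:,0]+70)<70);print('ball',k.sum(),np.percentile(q[k],[5,50,95],axis=0).round())
t=c['attitude']
for a in(0,.5,.7,.85,1.):
    w=np.array(ov(-70+55*np.sin(a-.5),140,.234+.055*np.cos(a-.5))[:3]);qq=att(c).T@(w-c['eye']);u=np.array([c['fx']*qq[0]/qq[2]+c['cx'],c['fy']*qq[1]/qq[2]+c['cy']]);print(a,((u-[370,75]+.5)*10).round())
E
python3 ball.py s15
```

```text
pos [0.4168 0.3621 0.2425] yawx 174.67 tilt [-6.e-04 -3.e-04 -1.e+00] q [ 35.7  -1.   87.5   0.   93.5 -49. ] F [-1.2 -0.1 -1.4] op 0.0005 t 23.05
(np.float64(0.41679592498682255), np.float64(0.3625404414706558), 0.243, 175.1) tx 0.0000 ty 0.0016 tz -0.0015 turn -0.0024
oven frame mm -65.0 139.5 242.5
ball 31 [[-46. 128. 281.]
 [-39. 135. 289.]
 [-33. 143. 298.]]
0 [186. 331.]
0.5 [230. 358.]
0.7 [246. 379.]
0.85 [258. 397.]
1.0 [268. 417.]
```

View pics/z_s15.png

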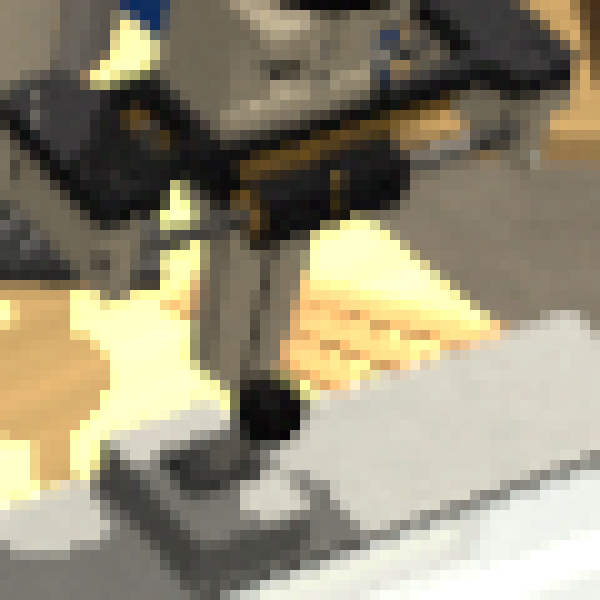

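Emit:
drive_tool(steps=[{"jaw": 0, "tx": -0.006, "ty": 0, "tz": 0, "turn": 0}, {"jaw": 0, "tx": -0.006, "ty": 0, "tz": 0, "turn": 0}])

```text
t: 23.3
tool_pos: [0.4172, 0.3621, 0.2426]
orientation: [-0.145, -3.136, 0.001]
force: [-6.4, -0.2, 0.6]
opening: 0.0005
```

Emit:
drive_tool(steps=[{"jaw": 0, "tx": 0.05, "ty": 0, "tz": 0, "turn": 0}, {"jaw": 0, "tx": 0.15, "ty": 0, "tz": 0, "turn": 0}, {"jaw": 0, "tx": 0.28, "ty": 0, "tz": 0, "turn": 0}, {"jaw": 0, "tx": 0.35, "ty": 0, "tz": -0.1, "turn": 0}, {"jaw": 0, "tx": 0.35, "ty": 0, "tz": -0.25, "turn": 0}, {"jaw": 0, "tx": 0.35, "ty": 0, "tz": -0.4, "turn": 0}, {"jaw": 0, "tx": 0.35, "ty": 0, "tz": -0.4, "turn": 0}, {"jaw": 0, "tx": 0.35, "ty": 0, "tz": -0.4, "turn": 0}])

```text
t: 24.1
tool_pos: [0.314, 0.3724, 0.3648]
orientation: [0.145, 3.135, 0.005]
force: [0.6, -0.5, -2.0]
opening: 0.0003
```

```bash
python3 ball.py s16
python3 - <<'E'
from h import *
im=load('s16')[0]
cv2.imwrite('pics/s16c.png',cv2.convertScaleAbs(cv2.resize(im[85:285,180:480],None,fx=2.6,fy=2.6,interpolation=cv2.INTER_CUBIC),alpha=1.6))
p,_=pts('s16');q=p[:,:2]-O;Q=np.c_[q@ux,q@uy,p[:,2]]*1000
k=(abs(Q[:,0])<80)&(abs(Q[:,1])<60)&(Q[:,2]>75)&(Q[:,2]<145)&(Q[:,1]>-20);print('flap',k.sum(),np.polyfit(Q[k][:,2],Q[k][:,1],1))
def b(x0,x1,y0,y1,z0,z1):return p[(p[:,0]>x0)&(p[:,0]<x1)&(p[:,1]>y0)&(p[:,1]<y1)&(p[:,2]>z0)&(p[:,2]<z1)]
print('grip top',rect(b(.3,.68,-.55,-.2,.085,.11)));print('bar',rect(b(.3,.68,-.5,-.2,.046,.06)))
E
```

```text
pos [0.314  0.3724 0.3648] yawx 174.7 tilt [ 0.0034  0.0029 -1.    ] q [ 43.8 -10.2  83.5  -0.  106.4 -40.9] F [ 0.6 -0.5 -2. ] op 0.0003 t 24.1
(np.float64(0.41679592498682255), np.float64(0.3625404414706558), 0.243, 175.1) tx -0.3428 ty -0.0022 tz 0.4071 turn -0.0022
oven frame mm -168.2 141.0 364.8
ball 27 [[-44. 129. 281.]
 [-37. 134. 291.]
 [-31. 142. 296.]]
0 [186. 331.]
0.5 [230. 358.]
0.7 [246. 379.]
0.85 [258. 397.]
1.0 [268. 417.]
flap 323 [-0.00588358 -0.44031575]
grip top (array([ 434.3, -399.3]), array([48.5, 26.9]), 19.28, 119)
bar (array([ 509.7, -360.6]), array([195.7,  79.2]), 10.25, 430)
```

View pics/z_s16.png

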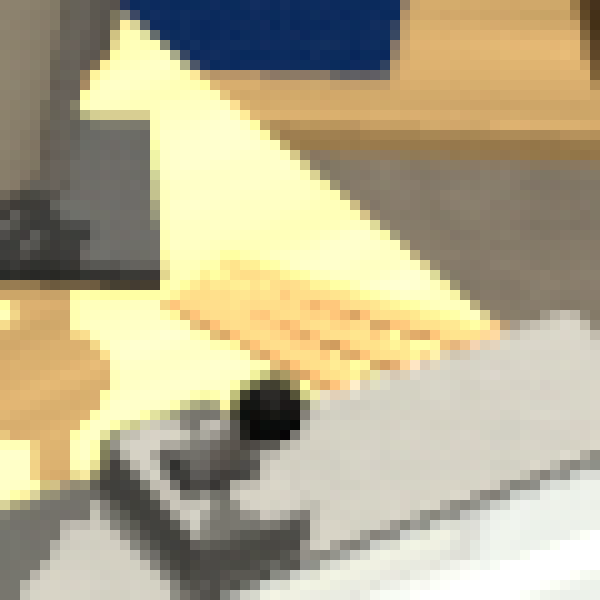

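View pics/s16c.png

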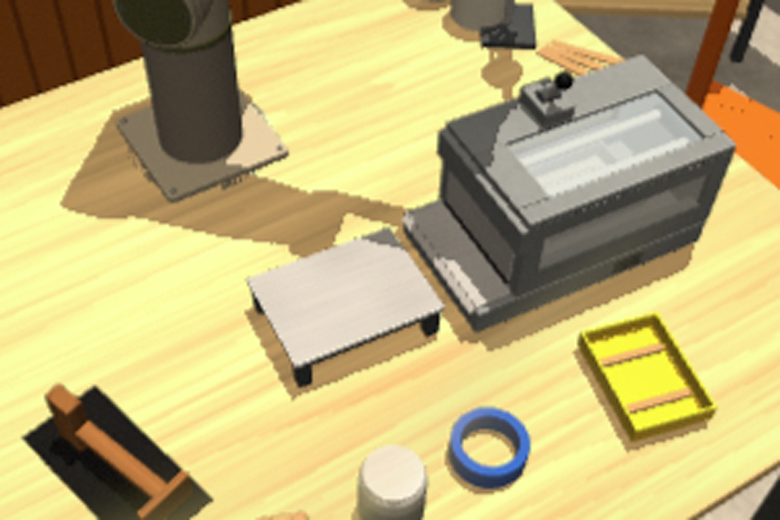

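The stop was felt at 6.4 N. The ball now stands at (271,410), which is about 1.0 rad. The flap is shut, the rake is on its mat, and the tin and tape are where they were. I'll let the arm settle, take a last look and hand in.

Emit:
drive_tool(steps=[{"jaw": 0, "tx": 0, "ty": 0, "tz": 0, "turn": 0}, {"jaw": 0, "tx": 0, "ty": 0, "tz": 0, "turn": 0}, {"jaw": 0, "tx": 0, "ty": 0, "tz": 0, "turn": 0}])

```text
t: 24.45
tool_pos: [0.3136, 0.3714, 0.3617]
orientation: [-0.146, -3.137, 0.002]
force: [0.4, -0.1, 0.2]
opening: 0.0004
```

Run:
```python
from h import *
snap('scene','s17');snap('side','d17')
for n in('scene0','s17'):
    p,c=pts(n);f=lambda x0,x1,y0,y1,z0,z1:p[(p[:,0]>x0)&(p[:,0]<x1)&(p[:,1]>y0)&(p[:,1]<y1)&(p[:,2]>z0)&(p[:,2]<z1)]
    print(n,[f(*b).mean(0)[:2].round(4) for b in((.65,.85,-.17,-.03,.09,.11),(.65,.85,-.02,.15,.03,.045),(.65,.82,-.32,-.18,.03,.05))])
p,c=pts('d17');q=p[:,:2]-O;Q=np.c_[q@ux,q@uy,p[:,2]]*1000
for y in range(20,320,20):
    k=(abs(Q[:,0]-20)<25)&(abs(Q[:,1]-y)<10)&(Q[:,2]<205)&(Q[:,2]>40);print(y,k.sum(),np.median(Q[k][:,2]).round() if k.any() else '',end=' | ')
```

```text
scene0 [array([ 0.7433, -0.1047]), array([0.7392, 0.0501]), array([ 0.7306, -0.2487])]
s17 [array([ 0.7432, -0.1048]), array([0.7392, 0.0505]), array([ 0.731, -0.249])]
20 0  | 40 2 204.0 | 60 22 205.0 | 80 16 205.0 | 100 17 205.0 | 120 22 204.0 | 140 25 205.0 | 160 23 204.0 | 180 26 204.0 | 200 15 204.0 | 220 22 204.0 | 240 26 204.0 | 260 33 204.0 | 280 17 204.0 | 300 1 203.0 |
```

```bash
python3 -c "
from plant import robot
print(robot.close_job()); print(robot.read_state()['t'])"
```

```text
the job is handed in; nothing more can be done
None
the job is handed in; nothing more can be done
```

The job is handed in at about 24.6 s. The tray went in through the flap with the rake only, the rake is back on its mat, and the lamp switch is thrown fully over. I put the rake back before throwing the switch with the closed fingers.

**Last checks:**
- **Flap:** it lies in the same plane as in the first picture, so it is shut.
- **Switch:** the ball is at about 1.0 rad, and the end stop was felt at about 6 N.
- **Rake:** it stands upright on its mat, with the grip within about 2 mm of where it started.
- **Tin, sanding block and tape roll:** none has moved more than about 0.5 mm.

**Not seen directly:** the roof glass blocks the depth camera, so I could not measure the tray or panel inside. I take the tray's middle to be about 184 mm in from how far the rake blade went (99 mm) and from the push force dropping off. The panel was in place in the tray when it entered the mouth.

**What went wrong or disagreed:**
- **First switch pass missed:** the fingers went over the ball without touching it. Both cameras showed the fingertips about 40 mm above the reported tool point. I lowered by 22 mm and the second pass worked.
- **Rake droop:** the rake hung about 1.4° low in the grip during the push, and I allowed for this in its height.

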